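# Slide a lapped shim off the lapping plate and lay it in its keyed holder

## Task

A thin keyed shim has just been lapped and lies flat on the grooved lapping plate. Slide it along the plate, without lifting it, until its whole tab stands out over the edge nearest you, then take it by the tab, lift it clear and lay it in the one of the two holder blocks whose key suits its slot: flat on the seat between the lips, slot over the key, head up to the rear lip, tab out at the front. Do not drop it on the bench, and leave its mirror twin and the other things on the bench where they are.

Things in the scene. Friction and masses are not known exactly. Their poses are not given: they have to be found in the camera images.
- shim_center (a point): centre of the flat steel shim to be moved: 130 mm long (its x), 76 mm wide (y), 3 mm thick (z up), 0.15 kg. From x = -65 to -10 it is a tab 40 mm wide, from -10 to +65 the 76 mm wide head. Centre of mass at about x = +6, y = -1. It starts flat on the lapping plate, tab roughly towards the near edge; all on the plate it is too thin to be grasped safely, but it can be pushed by its prong ends
- shim_tab (a point): middle of the shim's tab (x = -37.5 mm, y = 0 from the shim's centre), half-way through its thickness; axes as the shim's. The tab is 55 mm long and 40 mm wide here: grasp it across its width (y) when it hangs over the edge
- shim_slot (a point): middle of the slot in the shim's head, x = +43 and y = +17 mm from the shim's centre. The slot is 17 mm wide (y) and 44 mm long (x), open at the +x end, and splits the head into a narrow prong (y = 25.5 to 38) and a broad one (y = -38 to 8.5), both ending at x = +65; axes as the shim's
- lapping_plate: grooved lapping plate, fixed: 190 mm along its x, 170 mm along its y, flat top 45 mm above the bench; origin in the middle of its underside. Its near edge, the one towards the robot, is at its own x = -95. The overhanging top slab is 18 mm thick. Bow handles of 8 mm bar on its two sides reach y = +/-99 at 17 mm height
- holder_a_seat (a point): where the shim's centre lies, its x along this x, when seated in holder A. Both holders: fixed blocks 93 mm wide (y), x = -11 to +73 of this point; flat seat 28 mm above the bench, 1.5 mm under this point. Lips 6 mm high and wide on both sides (inner faces y = +/-40.5) and at the rear (inner face x = +67); the front is open, the tab hangs out there
- holder_a_key (a point): top middle of holder A's key: a dark bar 42 mm long (x), 12 mm wide (y), standing 8 mm above the seat and reaching to the rear lip, off-centre at y = +17 mm of the block's middle line
- holder_b_seat (a point): the same point of holder B, a block like holder A but with its key on the other side
- holder_b_key (a point): top middle of holder B's key, as A's but at y = -17 mm of its block's middle line
- twin_shim_center (a point): centre of the mirror twin of the shim, lying flat on the bench at the right; to be left alone
- brass_brush: wooden brush 22x186x22 mm with brass bristles, lying near the bench's front; leave alone
- paste_syringe: green paste syringe 19x105x15 mm, lying left of the lapping plate; leave alone
- oil_bottle: standing oil bottle, 45 mm wide, 127 mm high, behind on the right; leave alone

How it is judged:
By the outcome, as a careful person would: the job done as asked, in the order asked, and still so for the second after the job is handed in, with the robot touching nothing.
It also fails if it takes over 51 s, if anything falls off the work surface, if the arm or the gripper's body presses on something with over 40 N, if the wrist force passes 120 N, or if a joint passes its speed limit or range.

## Robot

A 6-joint arm with a two-finger parallel gripper is mounted at the origin on a cart in front of the work surface, level with it; the furniture and walls round the work are solid. World frame = base frame: x ahead of the robot, y to its left, z up, the work surface at z = 0. Lengths are in m, angles in rad, forces in N, time in s.
With the tool pointing down it reaches from about 0.225 to 0.875 m from the base axis. Payload 3.4 kg.
Tool frame: the origin (TCP) lies at the very end of the fingers, on their centre line; the grasp point (between the pads) lies 19 mm behind it; z points along the fingers, y is the direction in which the jaws open and shut (so a half turn about z gives the same grasp; the last joint's range is limited). The gripper opens to 85 mm and grips with 20 to 120 N. Pads are 22 mm wide; open, the fingers measure 114 mm over their backs; the gripper's body (76 mm by 85 mm) begins 54 mm behind the grasp point. The pads swing forward as they close: fully open they stand 13 mm farther back than shut.
Start: joints at [1.192, 0.276, 1.505, -0, 1.361, -0.121], TCP at [0.147, 0.556, 0.231] pointing down, gripper open.
Joint ranges: [-2.89, 2.89], [-0.75, 2.08], [0.22, 2.7], [-1.18, 4.32], [0.11, 2.71], [-2.7, 2.7]. Speed limits (rad/s): [2.57, 2.57, 3.14, 3.14, 3.14, 3.14].

## Interface

Orientations are given as a unit quaternion [x, y, z, w].
In Python, from plant import arm gives the robot as it stands. The module is installed in compiled form; this text tells all that it offers.
- The arm moves only by the tool send_rows, never from a script. Its argument "moves" is a list of rows, each a list of 6 numbers: the shift along the tool's x, y, z in mm, then the turn, a rotation vector about the tool's x, y, z in degrees. A call has 1 to 12 rows; each row is the pose to reach, as a shift and turn from the pose commanded when the call began, along the tool's axes at that moment; what a row does not reach only later rows make up. A row lasts 1/12 s, in which the tool goes at most 41.7 mm and 7.16 degrees, less where a joint would pass 70% of its speed; a pose out of reach is approached as far as the arm can. A call with a gripper value outside its range is refused whole. "grip" is the opening, from 0 (shut) to 1 (fully open), set as the call begins (left out, the last holds). The fingers move at their own pace and stop on an object; "squeeze" is the grip in N (left out, the last holds). Time passes only in rows, so rows that repeat a pose let the fingers close. It gives the time, the measured TCP pose, the force and the opening at its end, in the units of the state.
- arm.get_obs(): the state, without advancing time (a new reading comes with each control period).
- arm.capture(name): name is "scene" or "top"; returns (picture, depth): 384x512x3 uint8, red, green, blue; 384x512 float32, m along the optical axis (not along the pixel's ray), 0 where there is no reading.
- arm.camera_info(name): a dict with "camera_matrix" (3x3 intrinsics, pixels), "distortion" ([k1, k2, p1, p2, k3] as OpenCV has them; the pictures are not rectified), "T" (4x4, takes a point from camera to world coordinates). Camera axes: x right, y down, z forward; pixel columns grow to the right and rows downward; lengths in m; the calibration is good to about 2 mm. A picture is of the moment at which its call begins. camera_info takes no time and is no camera call.
- arm.finish_job(): hands the job in, once; it reports no verdict.
The state is a dict: "t": time; "joint_pos": joint angles; "qvel": joint speeds; "joint_efforts": joint torques, N m; "position": TCP position; "tcp_rot": TCP orientation; "contact_force": force on the tool from outside, world axes, zero at the start; "wrist_torque": the same for the moment, N m; "width": finger opening in m.
Only numpy, scipy, OpenCV 4.12 (cv2) and the standard library are available. Lean on these libraries where they do the work, as an engineer would, in place of code of your own. Each camera call takes 0.05 s, during which the arm holds its last target.

## Working session

There is one attempt and no reset: what is moved stays moved. The work goes in short steps, Python scripts to look and compute and a tool call to move; the robot and the scene stay as the last step left them, time stands still between calls to the robot, and variables do not carry over. Pictures are saved under pics/ and viewed, and the job is handed in when it is done.

Besides the shell and the picture viewer there is one more tool, called after "Emit:" by a JSON object that holds its "api" and its "payload". send_rows: Moves the arm, as the interface text tells. Its arguments: {"type":"object","properties":{"moves":{"type":"array"},"grip":{"type":"number"},"squeeze":{"type":"number"}},"required":["moves"]}

```bash
mkdir -p pics
python3 - <<'E'
from plant import arm
import numpy as np, cv2
o=arm.get_obs()
for k,v in o.items(): print(k,np.round(v,4))
for n in("scene","top"):
    im,d=arm.capture(n); np.savez(f"{n}0.npz",im=im,d=d)
    cv2.imwrite(f"pics/{n}0.png",im[:,:,::-1])
    c=arm.camera_info(n); print(n,c)
E
```

```text
t 0.0
joint_pos [ 1.192   0.2766  1.5061  0.      1.3607 -0.121 ]
qvel [-0.0007 -0.0016 -0.0001  0.0002 -0.0006 -0.0006]
joint_efforts [-4.00000e-04 -4.16784e+01 -2.45802e+01 -1.00000e-04  1.13000e-02
  0.00000e+00]
position [0.1464 0.5555 0.2304]
tcp_rot [ 1.285e-01  9.917e-01 -9.000e-04 -2.000e-04]
contact_force [-0.6478 -0.5969  0.1802]
wrist_torque [ 0.0166  0.0286 -0.0644]
width 0.0857
scene {'camera_matrix': array([[458.18014831,   0.        , 259.64580351],
       [  0.        , 458.18014831, 196.29811412],
       [  0.        ,   0.        ,   1.        ]]), 'distortion': array([0.05441868, 0.        , 0.        , 0.        , 0.        ]), 'T': array([[ 0.71456467, -0.36872452,  0.59450783, -0.3323846 ],
       [-0.69955903, -0.38124703,  0.60437394, -0.92901971],
       [ 0.00380685, -0.84775759, -0.53037023,  0.85359113],
       [ 0.        ,  0.        ,  0.        ,  1.        ]])}
top {'camera_matrix': array([[350.52229798,   0.        , 258.24794432],
       [  0.        , 350.52229798, 190.73877024],
       [  0.        ,   0.        ,   1.        ]]), 'distortion': array([0.03368809, 0.        , 0.        , 0.        , 0.        ]), 'T': array([[ 0.00751653, -0.98322933,  0.18221852,  0.32896266],
       [-0.99994856, -0.00614939,  0.00806658, -0.0458624 ],
       [-0.00681077, -0.18226978, -0.98322497,  1.25732338],
       [ 0.        ,  0.        ,  0.        ,  1.        ]])}
```

View pics/scene0.png

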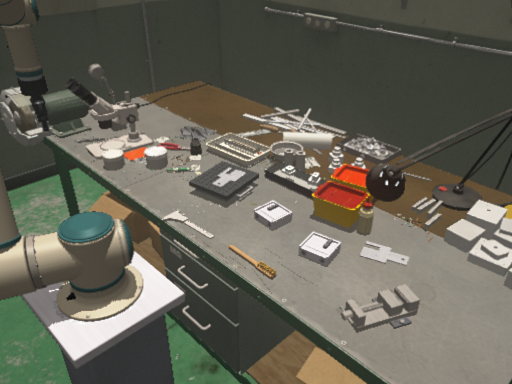

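View pics/top0.png

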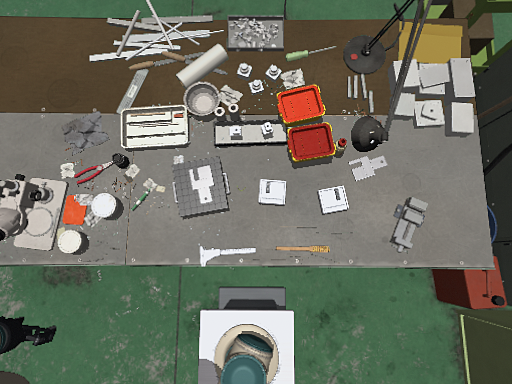

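The top view shows the plate around (200,187), two holders at about (272,192) and (333,200), the twin at (368,167). I'll zoom in next.

Run:
```python
import numpy as np, cv2
im=np.load("top0.npz")['im'][:,:,::-1]
a=cv2.resize(im[145:225,160:240],(560,560),interpolation=cv2.INTER_CUBIC)
cv2.imwrite("pics/z1.png",a)
b=cv2.resize(im[165:225,250:360],(770,420),interpolation=cv2.INTER_CUBIC)
cv2.imwrite("pics/z2.png",b)
im=np.load("scene0.npz")['im'][:,:,::-1]
cv2.imwrite("pics/z3.png",cv2.resize(im[150:270,180:350],(765,540),interpolation=cv2.INTER_CUBIC))
```

```text
(no output)
```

View pics/z1.png

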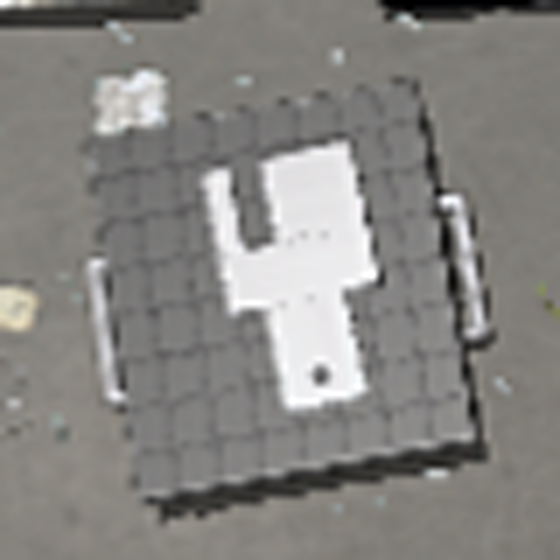

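View pics/z2.png

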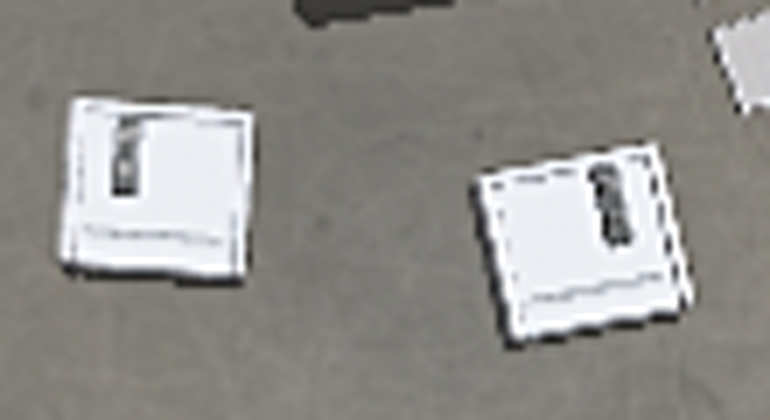

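View pics/z3.png

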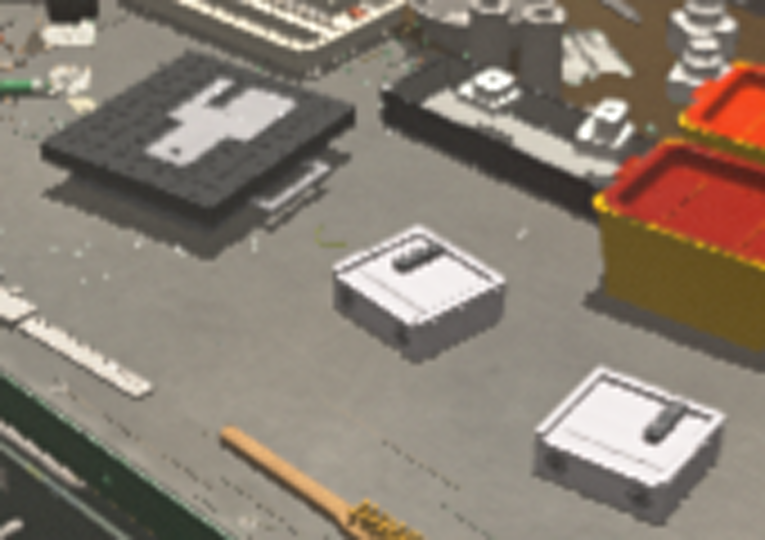

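Shim's slot is on its +y (left) side, and the left holder (around (272,192)) has its key on the left, so holder A it is. I'll fit poses by rendering the models against both pictures.

```bash
cat > fit.py <<'E'
import numpy as np, cv2
from scipy.optimize import minimize
CI=None
def cams():
    global CI
    if CI is None:
        from plant import arm
        CI={n:arm.camera_info(n) for n in("scene","top")}
    return CI
def proj(n,P):
    c=cams()[n]; Ti=np.linalg.inv(c['T'])
    p,_=cv2.projectPoints(np.asarray(P,float).reshape(-1,1,3),cv2.Rodrigues(Ti[:3,:3])[0],Ti[:3,3],c['camera_matrix'],c['distortion'])
    return p.reshape(-1,2)
def unproj(n,uv,z):
    c=cams()[n]
    q=cv2.undistortPoints(np.asarray(uv,float).reshape(-1,1,2),c['camera_matrix'],c['distortion']).reshape(-1,2)
    r=np.c_[q,np.ones(len(q))]@c['T'][:3,:3].T; o=c['T'][:3,3]
    return o+r*((z-o[2])/r[:,2])[:,None]
S=8
def rect(x0,x1,y0,y1): return [(x0,y0),(x1,y0),(x1,y1),(x0,y1)]
SHIM=[(-65,-20),(-10,-20),(-10,-38),(65,-38),(65,8.5),(21,8.5),(21,25.5),(65,25.5),(65,38),(-10,38),(-10,20),(-65,20)]
def topo(poly,z): return [(x,y,z) for x,y in poly]
def box(x0,x1,y0,y1,z0,z1):
    c=rect(x0,x1,y0,y1); f=[]
    for i in range(4):
        a,b=c[i],c[(i+1)%4]; f.append([(*a,z0),(*b,z0),(*b,z1),(*a,z1)])
    return f,topo(c,z1)
def faces(kind):
    if kind=='shim': return [topo(SHIM,48)]
    if kind[:6]=='holder':
        f,t=box(-11,73,-46.5,46.5,0,34); s=17 if kind[-1]=='a' else -17
        return f+[t]+[topo(rect(25,67,s-6,s+6),36)]
    if kind=='plate':
        f,t=box(-95,95,-85,85,27,45); return f+[t]
def world(P,p):
    P=np.array(P,float)/1e3; c,s=np.cos(p[2]),np.sin(p[2])
    return np.c_[p[0]+c*P[:,0]-s*P[:,1],p[1]+s*P[:,0]+c*P[:,1],P[:,2]]
def render(n,fs,p,win):
    u0,v0,w,h=win; L=[]
    for f in fs:
        W=world(f,p)
        # backface cull vertical faces
        nn=np.cross(W[1]-W[0],W[2]-W[1]); vis=(cams()[n]['T'][:3,3]-W[0])@nn>0
        if not vis: continue
        # densify
        D=np.concatenate([np.linspace(W[i],W[(i+1)%len(W)],6)[:-1] for i in range(len(W))])
        q=(proj(n,D)-[u0,v0]+0.5)*S-0.5
        m=np.zeros((h*S,w*S),np.uint8); cv2.fillPoly(m,[np.round(q*16).astype(np.int32)],1,shift=4)
        L.append(m)
    lab=np.zeros((h*S,w*S),np.uint8)
    for i,m in enumerate(L): lab[m>0]=i+1
    return [cv2.GaussianBlur(cv2.resize((lab==i).astype(np.float32),(w,h),interpolation=cv2.INTER_AREA),(0,0),0.5) for i in range(len(L)+1)]
def fit(ims,kind,p0,mask=None,pad=5):
    fs=faces(kind); wins={}
    for n in ims:
        q=np.concatenate([proj(n,world(f,p0)) for f in fs]); a=np.floor(q.min(0)-pad).astype(int); b=np.ceil(q.max(0)+pad).astype(int)
        wins[n]=(a[0],a[1],b[0]-a[0],b[1]-a[1])
    def cost(p,info=False):
        t=0
        for n,im in ims.items():
            u0,v0,w,h=wins[n]; g=im[v0:v0+h,u0:u0+w].astype(float).mean(2)
            A=np.stack([r.ravel() for r in render(n,fs,p,wins[n])],1)
            wt=np.ones(h*w) if mask is None else mask(n,wins[n]).ravel()
            x=np.linalg.lstsq(A*wt[:,None],g.ravel()*wt,rcond=None)[0]
            r=np.clip(np.abs((A@x-g.ravel())*wt),0,60); t+=np.mean(r**2)
            if info: print(n,np.round(x),'rms',round(np.mean(r**2)**.5,1))
        return t
    f=lambda d:cost([p0[0]+d[0]/1e3,p0[1]+d[1]/1e3,p0[2]+d[2]/50])
    r=minimize(f,[0,0,0],method='Nelder-Mead',options=dict(initial_simplex=[[-3,-3,-2],[5,0,0],[0,5,0],[0,0,3]],xatol=.02,fatol=.01))
    d=r.x; r=minimize(f,d,method='Nelder-Mead',options=dict(initial_simplex=[d,d+[1.5,0,0],d+[0,1.5,0],d+[0,0,1]],xatol=.02,fatol=.01)); d=r.x
    p=np.array([p0[0]+d[0]/1e3,p0[1]+d[1]/1e3,p0[2]+d[2]/50]); cost(p,True); return p
E
python3 - <<'E'
from fit import *
ims={n:np.load(n+"0.npz")['im'] for n in("top","scene")}
def pz(u,v,x0,y0,k,z): return unproj("top",[(x0+u/k-.5+.5/k,y0+v/k-.5+.5/k)],z)[0]
# rough
tabend=pz(325,400,160,145,7,.048); headend=pz(280,155,160,145,7,.048); print(tabend,headend)
c=(tabend+headend)/2; d=headend-tabend; 
p0={'shim':[c[0],c[1],np.arctan2(d[1],d[0])]}
f=pz(315,470,160,145,7,.045); b=pz(250,110,160,145,7,.045); p0['plate']=[*((f+b)/2)[:2],np.arctan2(*(b-f)[1::-1])]
f=pz(155,265,250,165,7,.034); b=pz(160,105,250,165,7,.034); d=(b-f)/np.linalg.norm(b-f); p0['holder_a']=[*(f+.011*d)[:2],np.arctan2(d[1],d[0])]
f=pz(605,325,250,165,7,.034); b=pz(565,160,250,165,7,.034); d=(b-f)/np.linalg.norm(b-f); p0['holder_b']=[*(f+.011*d)[:2],np.arctan2(d[1],d[0])]
for k,p in p0.items():
    print(k,np.round(p,4))
    for s in (("top",),("scene",),("top","scene")):
        q=fit({n:ims[n] for n in s},k,p); print('  ',s,np.round(q[:2]*1e3,1),np.round(np.degrees(q[2]),2))
E
```

```text
[0.51299209 0.14608888 0.048     ] [0.63862156 0.17326654 0.048     ]
shim [0.5758 0.1597 0.213 ]
top [156.] rms 43.9
   ('top',) [572.8 156.7] 9.91
scene [114.] rms 38.1
   ('scene',) [572.8 156.7] 9.91
top [156.] rms 43.9
scene [114.] rms 38.1
   ('top', 'scene') [572.8 156.7] 9.91
plate [0.5706 0.1701 0.2117]
top [132.  96.   0. 140.] rms 28.7
   ('top',) [492.9 122.4] -16.39
scene [130.  47.  51. 113.] rms 31.0
   ('scene',) [570.7 170.8] 11.93
top [ 131. -274.  -54.  145.] rms 29.1
scene [130.  47.  63. 112.] rms 31.3
   ('top', 'scene') [565.  170.3] 10.99
holder_a [ 0.525  -0.084  -0.0304]
top [121.  29. 237. 117.] rms 16.8
   ('top',) [522.9 -82.3] -4.33
scene [142.  93.  97. 223.  82.] rms 16.2
   ('scene',) [522.2 -82.3] -5.55
top [121.  29. 237. 118.] rms 16.8
scene [141.  93.  99. 223.  91.] rms 16.5
   ('top', 'scene') [523.  -82.4] -4.19
holder_b [ 0.496  -0.3063  0.2041]
top [125.  49. -40. 234.  89.] rms 17.4
   ('top',) [ 496.9 -306.3] 11.31
scene [143.  91.  97. 228.  94.] rms 17.6
   ('scene',) [ 495.4 -307.2] 9.83
top [124.  56. -18. 234.  94.] rms 17.8
scene [142.  92. 100. 227. 103.] rms 18.0
   ('top', 'scene') [ 497. -307.] 11.5
```

```bash
sed -i 's/vis=(cams/vis=len(f)>4 or (cams/' fit.py
python3 - <<'E'
from fit import *
ims={n:np.load(n+"0.npz")['im'] for n in("top","scene")}
for s in (("top",),("scene",),("top","scene")):
    q=fit({n:ims[n] for n in s},'shim',[.5728,.1567,.173],pad=3); print('  ',s,np.round(q[:2]*1e3,1),np.round(np.degrees(q[2]),2))
qs=q
def mask(n,win):
    m=np.ones((win[3],win[2]))
    uv=(proj(n,world(topo(SHIM,48),qs))-[win[0],win[1]]); mm=np.zeros_like(m,np.uint8); cv2.fillPoly(mm,[np.round(uv).astype(np.int32)],1); mm=cv2.dilate(mm,np.ones((3,3)))
    return m*(mm==0)
for s in (("top",),("scene",),("top","scene")):
    qp=fit({n:ims[n] for n in s},'plate',[.57,.17,.195],mask); print('  ',s,np.round(qp[:2]*1e3,1),np.round(np.degrees(qp[2]),2))
    im=ims['top'].copy()
for n in ims:
    im=ims[n][:,:,::-1].copy(); k=6
    u0,v0,w,h=(155,140,150,85) if n=='top' else (180,150,130,90); k=5
    a=cv2.resize(im[v0:v0+h,u0:u0+w],None,fx=k,fy=k,interpolation=cv2.INTER_CUBIC)
    for kd,p in (('shim',qs),('plate',qp),('holder_a',[.523,-.0824,np.radians(-4.4)])):
        for f in faces(kd):
            q=(proj(n,world(f,p))-[u0,v0]+.5)*k-.5
            cv2.polylines(a,[np.round(q).astype(np.int32)],True,(0,0,255),1)
    cv2.imwrite(f"pics/ov_{n}.png",a)
E
```

```text
top [119. 232.] rms 13.3
   ('top',) [574.3 160.8] 13.17
scene [ 88. 205.] rms 15.3
   ('scene',) [578.1 162.4] 13.18
top [119. 232.] rms 14.1
scene [ 88. 204.] rms 16.9
   ('top', 'scene') [575.2 161.1] 13.45
top [ 130. -143.  -42.  122.] rms 15.6
   ('top',) [568.7 171.1] 10.91
scene [131.  56.  56.  83.] rms 23.4
   ('scene',) [569.3 167.8] 12.1
top [ 130. -150.  -51.  122.] rms 15.6
scene [131.  50.  57.  84.] rms 23.5
   ('top', 'scene') [568.7 170.8] 10.84
```

```bash
ls pics
```

```text
ov_scene.png
ov_top.png
scene0.png
top0.png
z1.png
z2.png
z3.png
```

View pics/ov_top.png

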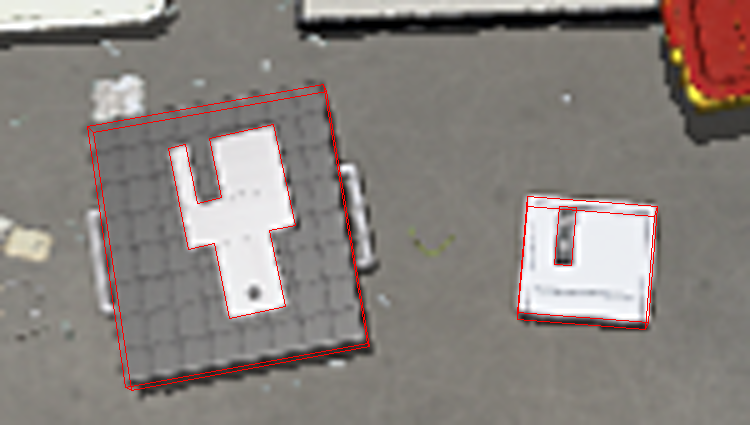

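View pics/ov_scene.png

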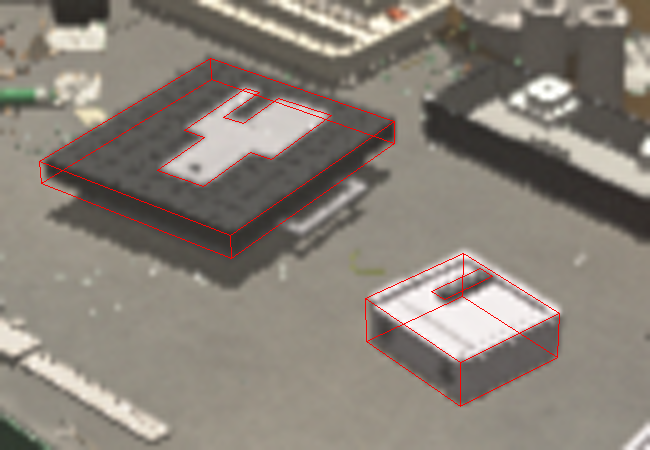

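Overlay fits well (shim at about (575.5,161.2) mm, yaw 13.2°; plate yaw about 11°; holder A seat (523,−82.4), yaw −4.4°). Pushing plan: jaws about 48 mm open, one finger behind each prong, touch off on the plate behind the shim, raise slightly, pull back.

```bash
cat > go.py <<'E'
import sys,numpy as np
from scipy.spatial.transform import Rotation as R
from plant import arm
# target x y z(mm) yaw(deg; shim yaw) [extra pitch]
def to(x,y,z,yaw):
    o=arm.get_obs(); Rc=R.from_quat(o['tcp_rot'])
    c,s=np.cos(np.radians(yaw)),np.sin(np.radians(yaw))
    Rt=R.from_matrix(np.array([[-c,-s,0],[-s,c,0],[0,0,-1]]))
    Rt=R.from_matrix(np.array([[-c,-s,0],[-s,c,0],[0,0,-1]]).T.T)
    d=Rc.inv().apply(np.array([x,y,z])/1e3-o['position'])*1e3
    print('t',round(o['t'],2),'pos',np.round(o['position']*1e3,1),'F',np.round(o['contact_force'],1),'w',round(o['width']*1e3,1),'yaw',round(np.degrees(np.arctan2(*(-Rc.as_matrix()[:2,0])[::-1])),2),'tilt',np.round(Rc.as_matrix()[:2,2],4))
    print('row',np.round(d,1),np.round((Rc.inv()*Rt).as_rotvec(degrees=True),2))
if __name__=='__main__': to(*map(float,sys.argv[1:5]))
E
python3 go.py 653.4 179.5 110 13.2
```

```text
t 0.1 pos [146.4 555.6 230.5] F [0.  0.6 0.4] w 85.2 yaw -14.77 tilt [-0.0006 -0.0015]
row [-586.1 -234.2  120.8] [ -0.09  -0.03 -27.97]
```

Emit:
{"api": "send_rows", "payload": {"moves": [[-146, -58, 10, 0, 0, -7], [-293, -117, 30, 0, 0, -14], [-440, -175, 70, 0, 0, -21], [-586, -234, 121, -0.1, 0, -28], [-586, -234, 121, -0.1, 0, -28], [-586, -234, 121, -0.1, 0, -28], [-586, -234, 121, -0.1, 0, -28], [-586, -234, 121, -0.1, 0, -28], [-586, -234, 121, -0.1, 0, -28], [-586, -234, 121, -0.1, 0, -28], [-586, -234, 121, -0.1, 0, -28], [-586, -234, 121, -0.1, 0, -28]], "grip": 0.565}}

```text
t: 1.1
position: [0.532, 0.2698, 0.1417]
tcp_rot: [-0.115, 0.993, 0.001, -0.0]
contact_force: [0.1, 0.7, -0.4]
width: 0.0482
```

```bash
python3 go.py 653.4 179.5 110 13.2
```

```text
t 1.1 pos [532.  269.8 141.7] F [ 0.1  0.7 -0.4] w 48.2 yaw 13.21 tilt [-0.0008  0.0017]
row [ -97.5 -115.7   31.4] [ 0.1  -0.02  0.01]
```

Emit:
{"api": "send_rows", "payload": {"moves": [[-40, -46, 10, 0, 0, 0], [-97, -115, 28, 0, 0, 0], [-97, -115, 28, 0, 0, 0], [-97, -115, 28, 0, 0, 0], [-97, -115, 28, 0, 0, 0], [-97, -115, 28, 0, 0, 0], [-97, -115, 28, 0, 0, 0], [-97, -115, 28, 0, 0, 0]]}}

```text
t: 1.77
position: [0.6505, 0.1827, 0.1144]
tcp_rot: [-0.116, 0.993, 0.001, -0.0]
contact_force: [-0.4, -0.7, 0.9]
width: 0.0484
```

```bash
python3 go.py 653.4 179.5 55 13.2
python3 - <<'E'
from plant import arm
import numpy as np, cv2
for n,(u,v,w,h) in (("scene",(160,110,150,112)),("top",(150,130,150,112))):
    im,d=arm.capture(n); cv2.imwrite(f"pics/{n}1.png",cv2.resize(im[v:v+h,u:u+w,::-1],None,fx=5,fy=5,interpolation=cv2.INTER_CUBIC))
E
```

```text
t 1.77 pos [650.5 182.7 114.4] F [-0.4 -0.7  0.9] w 48.4 yaw 13.29 tilt [-0.001   0.0022]
row [-2.1 -3.9 59.4] [ 0.13 -0.03  0.09]
```

View pics/scene1.png

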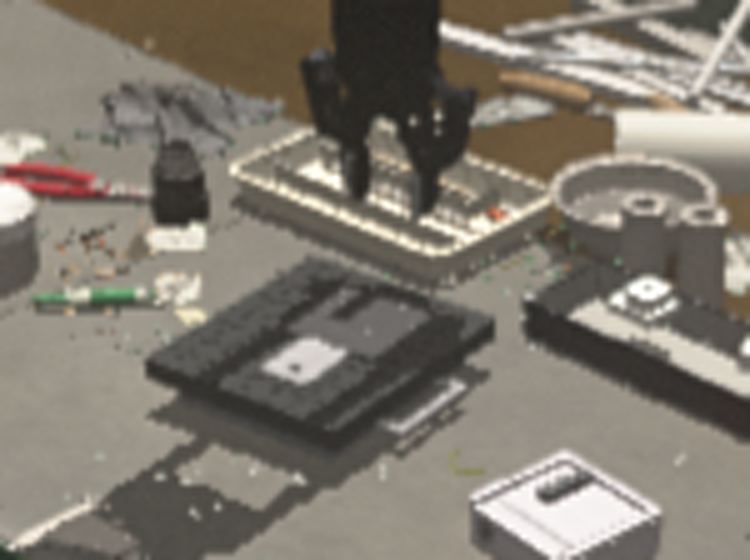

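View pics/top1.png

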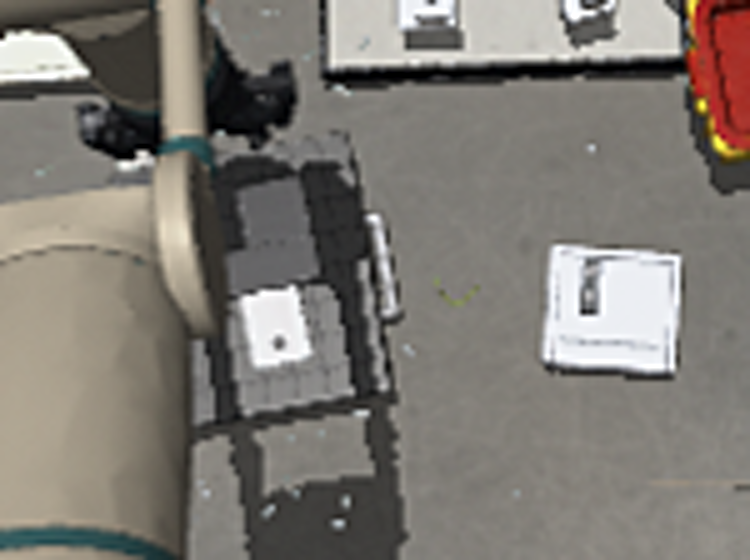

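The gripper is above and behind the prongs with about 48 mm opening, and the area is clear. Descending.

Emit:
{"api": "send_rows", "payload": {"moves": [[-2, -4, 15, 0, 0, 0], [-2, -4, 35, 0, 0, 0], [-2, -4, 50, 0, 0, 0], [-2, -4, 58, 0, 0, 0], [-2, -4, 61, 0, 0, 0], [-2, -4, 61, 0, 0, 0]]}}

```text
t: 2.37
position: [0.6539, 0.179, 0.0531]
tcp_rot: [-0.116, 0.993, 0.001, -0.0]
contact_force: [-0.4, 0.0, -0.5]
width: 0.0481
```

```bash
python3 go.py 653.4 179.5 45 13.2
```

```text
t 2.37 pos [653.9 179.   53.1] F [-0.4  0.  -0.5] w 48.1 yaw 13.28 tilt [-0.0008  0.0017]
row [0.4 0.6 8.1] [ 0.11 -0.02  0.08]
```

Now feel for the plate in 1 mm steps.

Emit:
{"api": "send_rows", "payload": {"moves": [[0, 0, 1.5, 0, 0, 0], [0, 0, 3, 0, 0, 0], [0, 0, 4, 0, 0, 0], [0, 0, 5, 0, 0, 0], [0, 0, 5, 0, 0, 0]]}}

```text
t: 2.78
position: [0.6547, 0.1784, 0.0485]
tcp_rot: [-0.115, 0.993, 0.001, 0.0]
contact_force: [0.2, 0.5, -0.2]
width: 0.048
```

Emit:
{"api": "send_rows", "payload": {"moves": [[0, 0, 1, 0, 0, 0], [0, 0, 2, 0, 0, 0], [0, 0, 2, 0, 0, 0]]}}

```text
t: 3.03
position: [0.6544, 0.1783, 0.0461]
tcp_rot: [-0.115, 0.993, 0.001, -0.0]
contact_force: [-0.1, 0.5, -0.0]
width: 0.0482
```

Emit:
{"api": "send_rows", "payload": {"moves": [[0, 0, 1, 0, 0, 0], [0, 0, 1, 0, 0, 0]]}}

```text
t: 3.2
position: [0.6545, 0.1784, 0.0451]
tcp_rot: [-0.115, 0.993, 0.001, -0.0]
contact_force: [-0.5, -0.2, 0.1]
width: 0.0483
```

Emit:
{"api": "send_rows", "payload": {"moves": [[0, 0, 1, 0, 0, 0], [0, 0, 1, 0, 0, 0]]}}

```text
t: 3.37
position: [0.6545, 0.1784, 0.0441]
tcp_rot: [-0.115, 0.993, 0.001, -0.0]
contact_force: [0.2, -0.6, 0.2]
width: 0.0485
```

Emit:
{"api": "send_rows", "payload": {"moves": [[0, 0, 1, 0, 0, 0], [0, 0, 1, 0, 0, 0]]}}

```text
t: 3.53
position: [0.6545, 0.1784, 0.0431]
tcp_rot: [-0.115, 0.993, 0.001, -0.0]
contact_force: [0.2, -0.7, -0.3]
width: 0.048
```

Emit:
{"api": "send_rows", "payload": {"moves": [[0, 0, 1, 0, 0, 0], [0, 0, 1, 0, 0, 0]]}}

```text
t: 3.7
position: [0.6547, 0.1784, 0.0424]
tcp_rot: [-0.115, 0.993, 0.001, 0.0]
contact_force: [0.5, 0.8, 0.2]
width: 0.0485
```

Emit:
{"api": "send_rows", "payload": {"moves": [[0, 0, 1, 0, 0, 0], [0, 0, 1, 0, 0, 0]]}}

```text
t: 3.87
position: [0.6547, 0.1784, 0.0423]
tcp_rot: [-0.115, 0.993, 0.001, 0.0]
contact_force: [-0.9, 0.0, 5.4]
width: 0.0483
```

Emit:
{"api": "send_rows", "payload": {"moves": [[0, 0, 1, 0, 0, 0], [0, 0, 1, 0, 0, 0]]}}

```text
t: 4.03
position: [0.6547, 0.1785, 0.0423]
tcp_rot: [-0.115, 0.993, 0.001, 0.001]
contact_force: [-4.2, -0.3, 8.2]
width: 0.0485
```

Emit:
{"api": "send_rows", "payload": {"moves": [[0, 0, 1, 0, 0, 0], [0, 0, 1, 0, 0, 0]]}}

```text
t: 4.2
position: [0.6548, 0.1785, 0.0423]
tcp_rot: [-0.115, 0.993, 0.001, 0.001]
contact_force: [-3.8, -1.2, 13.7]
width: 0.0483
```

Emit:
{"api": "send_rows", "payload": {"moves": [[0, 0, -2, 0, 0, 0], [0, 0, -4, 0, 0, 0], [0, 0, -4, 0, 0, 0]]}}

```text
t: 4.45
position: [0.6548, 0.1785, 0.0436]
tcp_rot: [-0.115, 0.993, 0.001, 0.0]
contact_force: [0.7, -0.0, -0.3]
width: 0.0485
```

```bash
python3 go.py 653.4 179.5 43.5 13.2
```

```text
t 4.45 pos [654.8 178.5  43.6] F [ 0.7 -0.  -0.3] w 48.5 yaw 13.23 tilt [0.0008 0.002 ]
row [1.1 1.3 0.1] [0.1  0.07 0.03]
```

Emit:
{"api": "send_rows", "payload": {"moves": [[1, 1, 0, 0, 0, 0], [3, 1, 0, 0, 0, 0], [6, 1, 0, 0, 0, 0], [11, 1, 0, 0, 0, 0], [17, 1, 0, 0, 0, 0], [24, 1, 0, 0, 0, 0], [31, 1, 0, 0, 0, 0], [38, 1, 0, 0, 0, 0], [44, 1, 0, 0, 0, 0], [48, 1, 0, 0, 0, 0], [50, 1, 0, 0, 0, 0], [50, 1, 0, 0, 0, 0]]}}

```text
t: 5.45
position: [0.605, 0.1678, 0.0434]
tcp_rot: [-0.115, 0.993, 0.001, -0.0]
contact_force: [0.7, 0.6, 0.4]
width: 0.0483
```

```bash
python3 go.py 653.4 179.5 43.5 13.2
python3 - <<'E'
from plant import arm
import numpy as np, cv2
for n,(u,v,w,h) in (("scene",(160,110,150,112)),("top",(150,130,150,112))):
    im,d=arm.capture(n);np.savez(f"{n}2.npz",im=im,d=d); cv2.imwrite(f"pics/{n}2.png",cv2.resize(im[v:v+h,u:u+w,::-1],None,fx=5,fy=5,interpolation=cv2.INTER_CUBIC))
E
```

```text
t 5.45 pos [605.  167.8  43.4] F [0.7 0.6 0.4] w 48.3 yaw 13.23 tilt [-0.0006  0.0017]
row [-49.8   0.3  -0.1] [ 0.1  -0.01  0.03]
```

View pics/scene2.png

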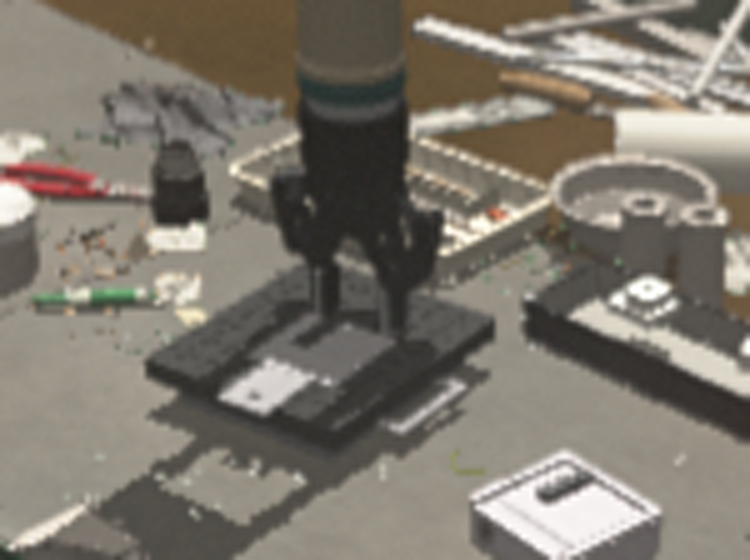

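View pics/top2.png

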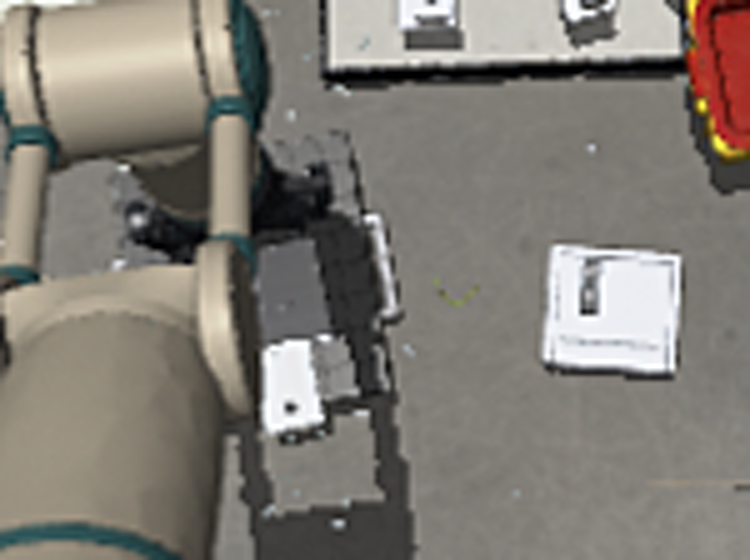

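The shim has slid straight, about 45 mm, with both prongs against the fingers. Keep going, slower.

Emit:
{"api": "send_rows", "payload": {"moves": [[2, 0, 0, 0, 0, 0], [6, 0, 0, 0, 0, 0], [11, 0, 0, 0, 0, 0], [17, 0, 0, 0, 0, 0], [23, 0, 0, 0, 0, 0], [28, 0, 0, 0, 0, 0], [32, 0, 0, 0, 0, 0], [35, 0, 0, 0, 0, 0], [36, 0, 0, 0, 0, 0], [36, 0, 0, 0, 0, 0]]}}

```text
t: 6.38
position: [0.5702, 0.1597, 0.0433]
tcp_rot: [-0.115, 0.993, 0.001, -0.0]
contact_force: [-0.2, -0.3, 0.4]
width: 0.0483
```

```bash
python3 go.py 653.4 179.5 43.5 13.2
python3 - <<'E'
from plant import arm
import numpy as np, cv2
for n,(u,v,w,h) in (("scene",(180,150,100,75)),("top",(170,160,100,75))):
    im,d=arm.capture(n);np.savez(f"{n}3.npz",im=im,d=d); cv2.imwrite(f"pics/{n}3.png",cv2.resize(im[v:v+h,u:u+w,::-1],None,fx=8,fy=8,interpolation=cv2.INTER_CUBIC))
E
```

```text
t 6.38 pos [570.2 159.7  43.3] F [-0.2 -0.3  0.4] w 48.3 yaw 13.23 tilt [-0.0004  0.0017]
row [-85.6   0.3  -0.2] [ 0.1  -0.    0.03]
```

View pics/scene3.png

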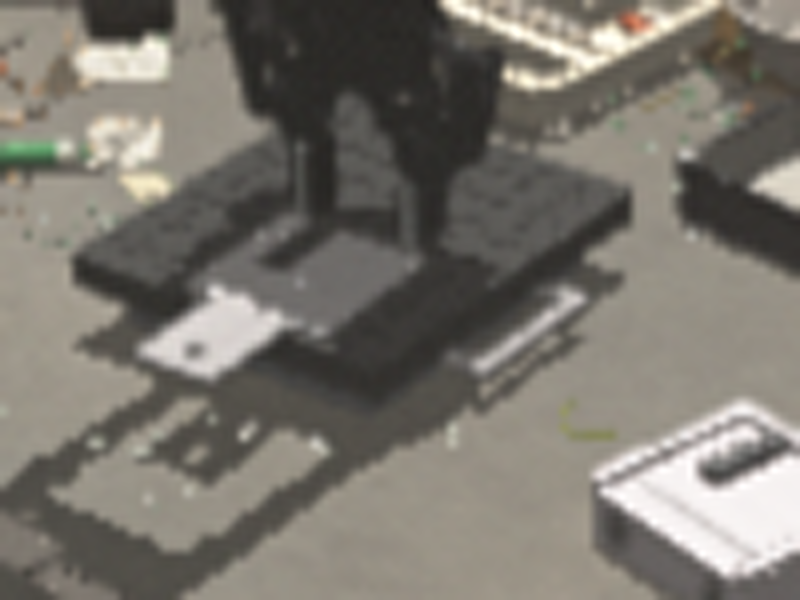

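View pics/top3.png

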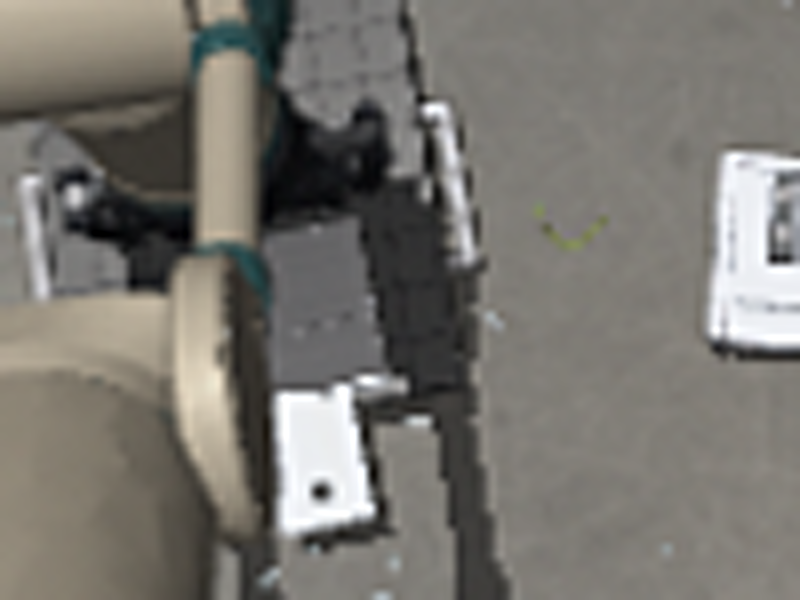

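Run:
```python
from fit import *
from scipy.optimize import least_squares
pts={'scene':((180,150),[((-65,20),(137,352)),((-65,-20),(213,381)),((-10,-38),(337,337)),((65,-38),(418,262)),((-10,-20),(287,327)),((-10,20),(210,285))]),
'top':((170,160),[((-65,-20),(377,518)),((-65,20),(278,535)),((65,-38),(358,217)),((-10,-38),(390,378)),((-10,-20),(355,388))])}
for s in (['scene'],['top'],['scene','top']):
    def res(p):
        r=[]
        for n in s:
            o,L=pts[n]
            q=proj(n,world([(*a,48) for a,_ in L],p)); m=(np.array([b for _,b in L])+.5)/8-.5+np.array(o)
            r.append((q-m).ravel())
        return np.concatenate(r)
    f=least_squares(res,[.49,.14,.23]); p=f.x
    c,sn=np.cos(np.radians(11.2)),np.sin(np.radians(11.2)); d=(p[:2]-[.5687,.1705])*1e3
    print(s,np.round(p[:2]*1e3,1),np.degrees(p[2]).round(2),'rms',np.sqrt(np.mean(f.fun**2)).round(2),'plate frame',c*d[0]+sn*d[1],-sn*d[0]+c*d[1])
for n,u0,v0,k in (('scene',180,150,8),('top',170,160,8)):
    a=cv2.imread(f'pics/{n}3.png')
    for kd,q in (('shim',p),('plate',[.5687,.1705,np.radians(11.2)])):
        for f in faces(kd): cv2.polylines(a,[np.round((proj(n,world(f,q))-[u0,v0]+.5)*k-.5).astype(np.int32)],True,(0,0,255),1)
    cv2.imwrite(f'pics/ov3_{n}.png',a)
```

```text
['scene'] [497.6 143.8] 15.17 rms 0.74 plate frame -74.94476462228904 -12.395809932728882
['top'] [495.3 141.3] 12.47 rms 0.38 plate frame -77.7097357363327 -14.386356674474477
['scene', 'top'] [496.1 141.7] 13.39 rms 0.69 plate frame -76.83945462139775 -14.098497510602034
```

View pics/ov3_scene.png

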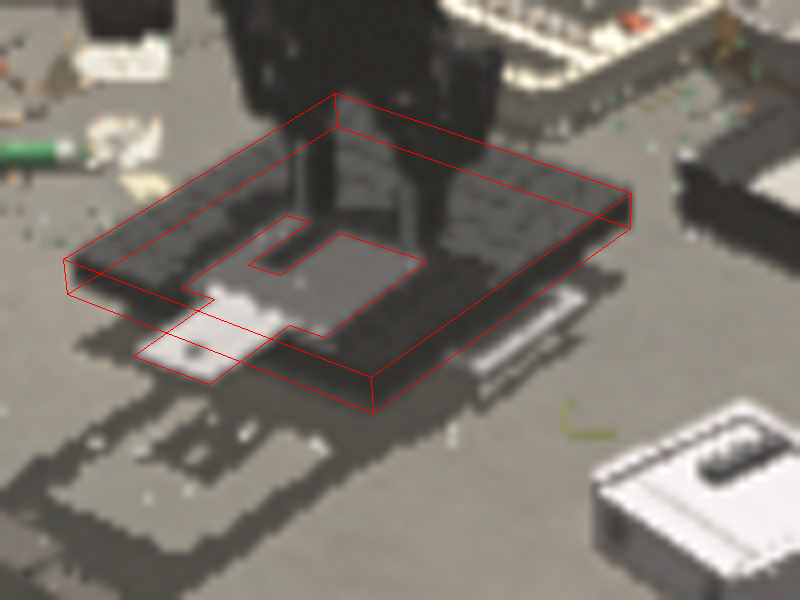

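View pics/ov3_top.png

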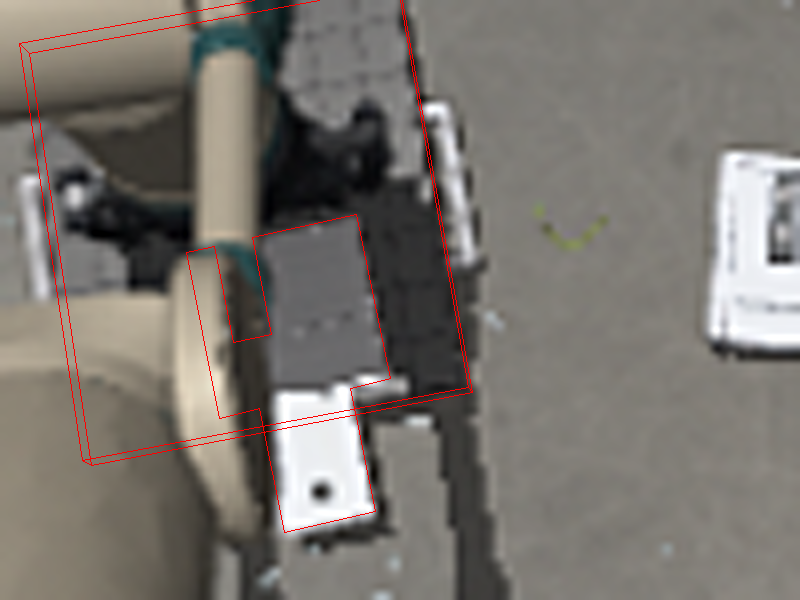

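Fit and kinematics agree (shim centre ≈ (496.2,142) mm, plate x ≈ −76.8; tab clear at about −86). Push 12 mm more, gently.

Emit:
{"api": "send_rows", "payload": {"moves": [[1, 0, 0, 0, 0, 0], [3, 0, 0, 0, 0, 0], [5, 0, 0, 0, 0, 0], [7, 0, 0, 0, 0, 0], [9, 0, 0, 0, 0, 0], [10.5, 0, 0, 0, 0, 0], [11.5, 0, 0, 0, 0, 0], [12, 0, 0, 0, 0, 0], [12, 0, 0, 0, 0, 0], [8, 0, 0, 0, 0, 0], [0, 0, 0, 0, 0, 0], [-3, 0, -10, 0, 0, 0]]}}

```text
t: 7.48
position: [0.5737, 0.1604, 0.0518]
tcp_rot: [-0.115, 0.993, 0.001, -0.001]
contact_force: [0.0, 0.4, 0.4]
width: 0.0483
```

```bash
python3 go.py 570 220 130 13.2
python3 - <<'E'
from plant import arm
import numpy as np, cv2
for n,(u,v,w,h) in (("scene",(180,150,100,75)),("top",(170,160,100,75))):
    im,d=arm.capture(n);np.savez(f"{n}4.npz",im=im,d=d); cv2.imwrite(f"pics/{n}4.png",cv2.resize(im[v:v+h,u:u+w,::-1],None,fx=8,fy=8,interpolation=cv2.INTER_CUBIC))
E
```

```text
t 7.48 pos [573.7 160.4  51.8] F [0.  0.4 0.4] w 48.3 yaw 13.22 tilt [-0.0024  0.0014]
row [ -9.9  59.  -78.1] [ 0.11 -0.12  0.02]
```

View pics/scene4.png

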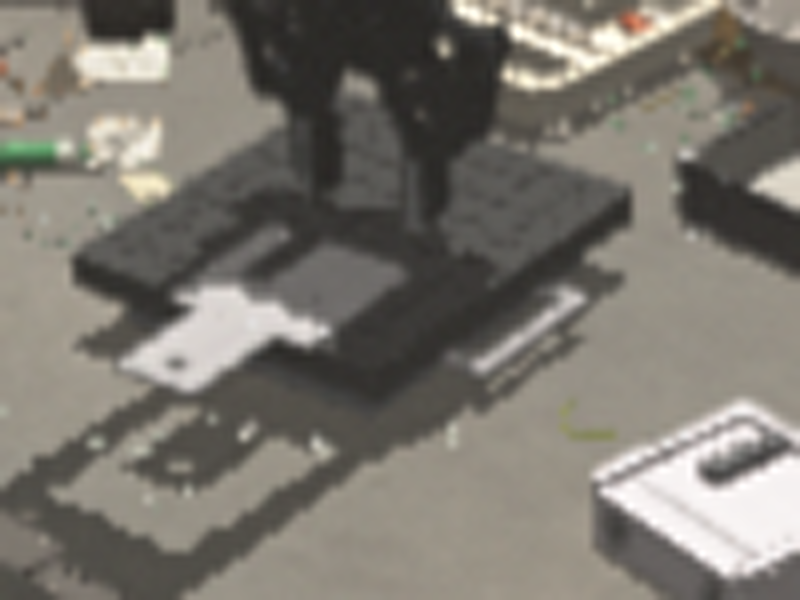

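View pics/top4.png

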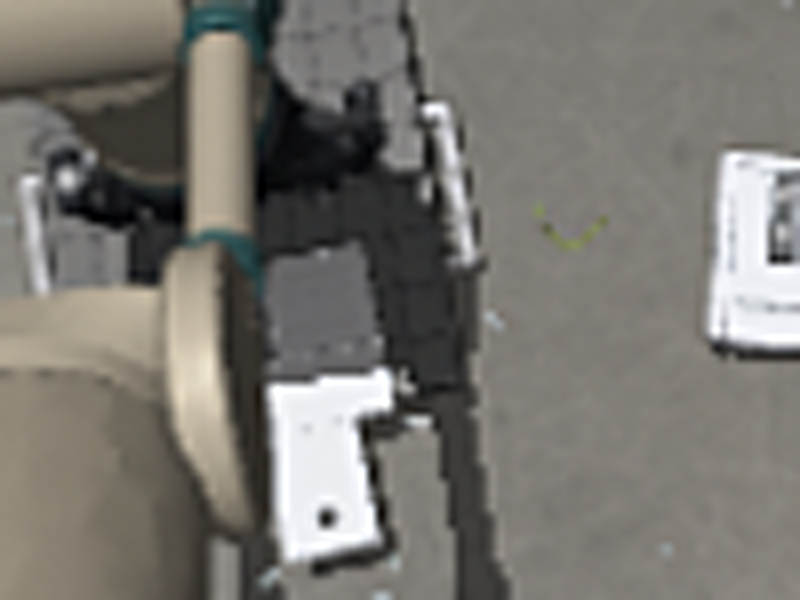

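The tab is at or just past the edge. Moving the arm aside for an unobstructed measurement.

Emit:
{"api": "send_rows", "payload": {"moves": [[0, 0, -20, 0, 0, 0], [0, 10, -50, 0, 0, 0], [0, 45, -80, 0, 0, 0], [10, 85, -100, 0, 0, 0], [20, 125, -110, 0, 0, 0], [30, 165, -110, 0, 0, 0], [40, 200, -110, 0, 0, 0], [40, 200, -110, 0, 0, 0], [40, 200, -110, 0, 0, 0], [40, 200, -110, 0, 0, 0]], "grip": 0.8}}

```text
t: 8.42
position: [0.4888, 0.3456, 0.1632]
tcp_rot: [-0.116, 0.993, 0.0, -0.0]
contact_force: [0.8, -1.0, -0.0]
width: 0.0687
```

```bash
python3 go.py 470 135 100 13.2
python3 - <<'E'
from plant import arm
from fit import *
ims={}
for n,(u,v,w,h) in (("scene",(180,150,100,75)),("top",(160,150,100,75))):
    im,d=arm.capture(n);np.savez(f"{n}5.npz",im=im,d=d); ims[n]=im
for s in (("top",),("scene",),("top","scene")):
    p=fit({n:ims[n] for n in s},'shim',[.484,.140,np.radians(13.2)],pad=3)
    c,sn=np.cos(np.radians(11.2)),np.sin(np.radians(11.2)); d=(p[:2]-[.5687,.1705])*1e3
    print(s,np.round(p[:2]*1e3,1),np.degrees(p[2]).round(2),'plate frame',c*d[0]+sn*d[1],-sn*d[0]+c*d[1])
for n,(u,v,w,h) in (("scene",(180,150,100,75)),("top",(160,150,100,75))):
    a=cv2.resize(ims[n][v:v+h,u:u+w,::-1],None,fx=8,fy=8,interpolation=cv2.INTER_CUBIC)
    for kd,q in (('shim',p),('plate',[.5687,.1705,np.radians(11.2)])):
        for f in faces(kd)[-1:]: cv2.polylines(a,[np.round((proj(n,world(f,q))-[u,v]+.5)*8-.5).astype(np.int32)],True,(0,0,255),1)
    cv2.imwrite(f"pics/{n}5.png",a)
E
```

```text
t 8.42 pos [488.8 345.6 163.2] F [ 0.8 -1.  -0. ] w 68.7 yaw 13.31 tilt [-0.0001  0.0006]
row [  66.7 -200.6   63.1] [0.03 0.   0.11]
top [120. 241.] rms 19.4
('top',) [483.8 139.8] 13.04 plate frame -89.29215511166565 -13.607013285683621
scene [ 91. 209.] rms 23.4
('scene',) [486.9 141.2] 12.93 plate frame -85.90199838648812 -12.864934391087676
top [121. 241.] rms 19.8
scene [ 91. 208.] rms 24.2
('top', 'scene') [484.5 140.1] 12.74 plate frame -88.50814398166344 -13.458597954038815
```

View pics/scene5.png

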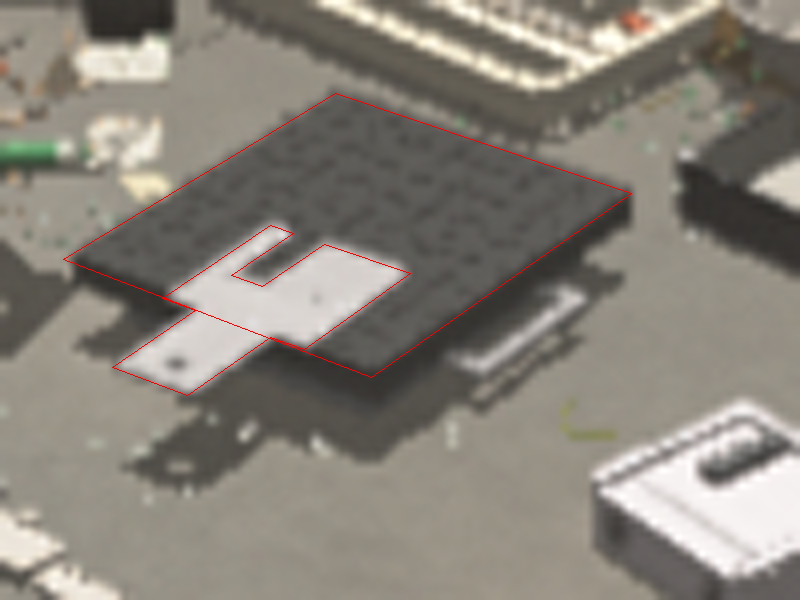

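View pics/top5.png

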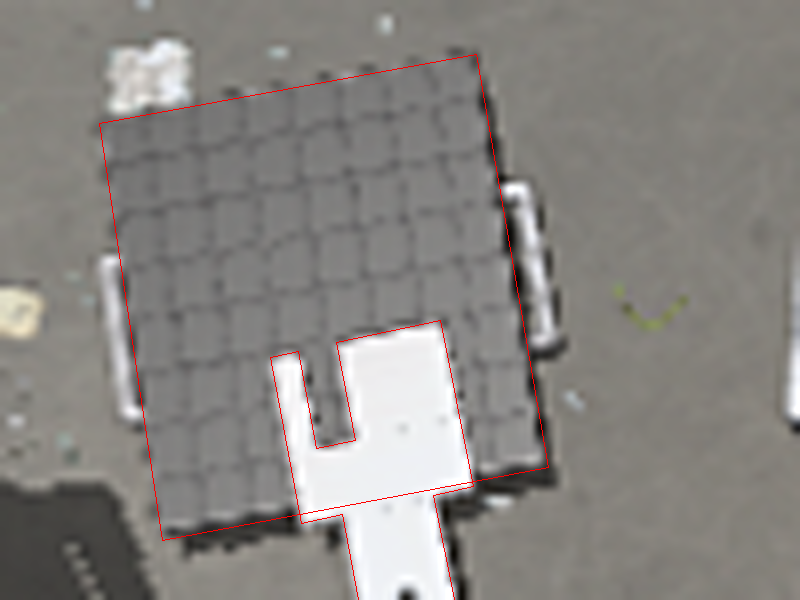

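Clear view: tab shoulder lies ~3 mm beyond the near edge (edge (163,540)–(548,467) in the top crop), centre ≈ (484.5,139.9), yaw ≈13°, agreeing with arm kinematics. Now grasp at shim x = −32.

```bash
python3 go.py 453.3 132.7 90 12.9
```

```text
t 8.52 pos [489.5 344.5 163.2] F [ 0.4 -0.2 -0.1] w 68.4 yaw 13.16 tilt [-0.0001  0.0008]
row [  83.5 -198.1   73. ] [0.05 0.   0.26]
```

Emit:
{"api": "send_rows", "payload": {"moves": [[16, -40, 0, 0, 0, 0], [33, -80, 5, 0, 0, 0], [50, -120, 20, 0, 0, 0], [67, -160, 45, 0, 0, 0.2], [83.5, -198, 65, 0, 0, 0.2], [83.5, -198, 73, 0, 0, 0.2], [83.5, -198, 73, 0, 0, 0.2], [83.5, -198, 73, 0, 0, 0.2], [83.5, -198, 73, 0, 0, 0.2], [83.5, -198, 73, 0, 0, 0.2]]}}

```text
t: 9.35
position: [0.4546, 0.1346, 0.0912]
tcp_rot: [-0.113, 0.994, 0.001, 0.002]
contact_force: [0.3, 0.4, 0.4]
width: 0.0684
```

```bash
python3 go.py 453.3 132.7 26 12.9
```

```text
t 9.35 pos [454.6 134.6  91.2] F [0.3 0.4 0.4] w 68.4 yaw 13.02 tilt [0.0028 0.0025]
row [ 1.9 -1.7 65.2] [0.11 0.19 0.12]
```

Emit:
{"api": "send_rows", "payload": {"moves": [[0, 0, 5, 0, 0, 0], [0, 0, 15, 0, 0, 0], [0, 0, 25, 0, 0, 0], [0, 0, 30, 0, 0, 0], [0, 0, 30, 0, 0, 0]]}}

```text
t: 9.77
position: [0.4523, 0.1347, 0.0594]
tcp_rot: [-0.114, 0.993, 0.001, -0.001]
contact_force: [0.5, -0.1, 0.9]
width: 0.0681
```

```bash
python3 go.py 453.3 132.7 26 12.9
python3 - <<'E'
from plant import arm
import numpy as np, cv2
for n,(u,v,w,h) in (("scene",(180,150,100,75)),):
    im,d=arm.capture(n); cv2.imwrite(f"pics/{n}6.png",cv2.resize(im[v:v+h,u:u+w,::-1],None,fx=8,fy=8,interpolation=cv2.INTER_CUBIC))
E
```

```text
t 9.77 pos [452.3 134.7  59.4] F [ 0.5 -0.1  0.9] w 68.1 yaw 13.1 tilt [-0.0017  0.0016]
row [-0.6 -2.2 33.4] [ 0.11 -0.08  0.2 ]
```

View pics/scene6.png

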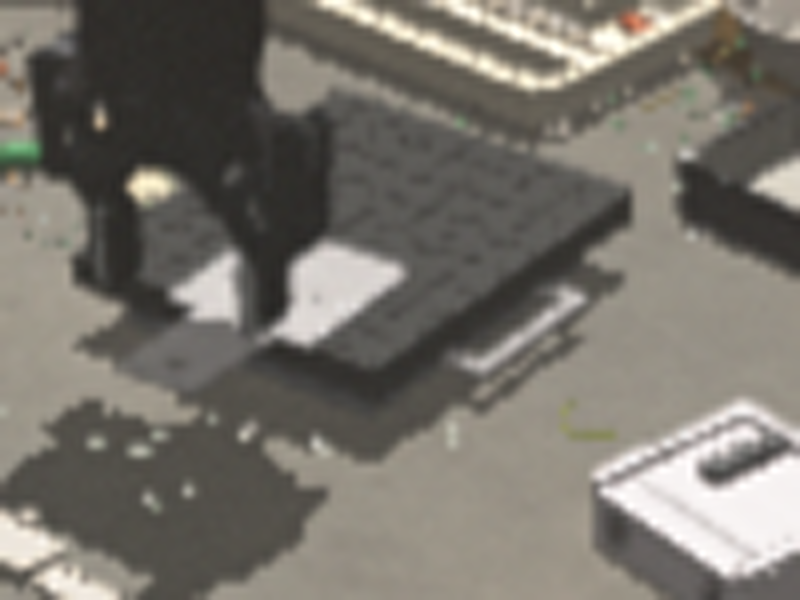

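The jaws straddle the tab. Lower and close.

Emit:
{"api": "send_rows", "payload": {"moves": [[0, -2, 5, 0, 0, 0], [-0.5, -2, 14, 0, 0, 0], [-0.5, -2, 24, 0, 0, 0.1], [-0.5, -2, 31, 0, 0, 0.1], [-0.5, -2, 33, 0, 0, 0.1], [-0.5, -2, 33, 0, 0, 0.1], [-0.5, -2, 33, 0, 0, 0.1]]}}

```text
t: 10.4
position: [0.4539, 0.1323, 0.0272]
tcp_rot: [-0.113, 0.994, 0.001, 0.0]
contact_force: [0.7, -0.3, -0.2]
width: 0.0685
```

```bash
python3 go.py 453.3 132.7 26 12.9
```

```text
t 10.4 pos [453.9 132.3  27.2] F [ 0.7 -0.3 -0.2] w 68.5 yaw 12.93 tilt [-0.0001  0.0018]
row [0.5 0.6 1.2] [0.1  0.02 0.03]
```

Emit:
{"api": "send_rows", "payload": {"moves": [[0.5, 0.5, 1, 0, 0, 0], [0.5, 0.5, 1, 0, 0, 0], [0.5, 0.5, 1, 0, 0, 0], [0.5, 0.5, 1, 0, 0, 0], [0.5, 0.5, 1, 0, 0, 0], [0.5, 0.5, 1, 0, 0, 0], [0.5, 0.5, 1, 0, 0, 0], [0.5, 0.5, 1, 0, 0, 0]], "grip": 0.3, "squeeze": 80}}

```text
t: 11.07
position: [0.4534, 0.1327, 0.0264]
tcp_rot: [-0.113, 0.994, 0.001, 0.0]
contact_force: [0.6, 0.7, 3.8]
width: 0.0371
```

```bash
python3 go.py 453.3 132.7 76 12.9
```

```text
t 11.07 pos [453.4 132.7  26.4] F [0.6 0.7 3.8] w 37.1 yaw 12.93 tilt [0.0005 0.0019]
row [  0.    0.1 -49.6] [0.1  0.05 0.03]
```

Run:
```python
from plant import arm
import numpy as np, cv2
for n,(u,v,w,h) in (("scene",(180,150,100,75)),("top",(160,160,100,75))):
    im,d=arm.capture(n); cv2.imwrite(f"pics/{n}7.png",cv2.resize(im[v:v+h,u:u+w,::-1],None,fx=8,fy=8,interpolation=cv2.INTER_CUBIC))
print(arm.get_obs()['width'],arm.get_obs()['contact_force'])
```

```text
0.03697355846480725 [ 0.53743886 -0.56365978  4.13192124]
```

View pics/scene7.png

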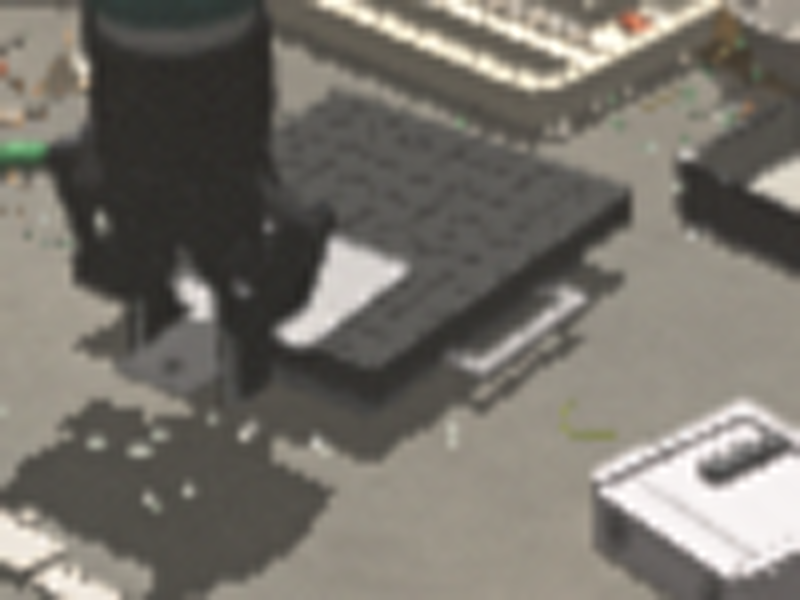

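View pics/top7.png

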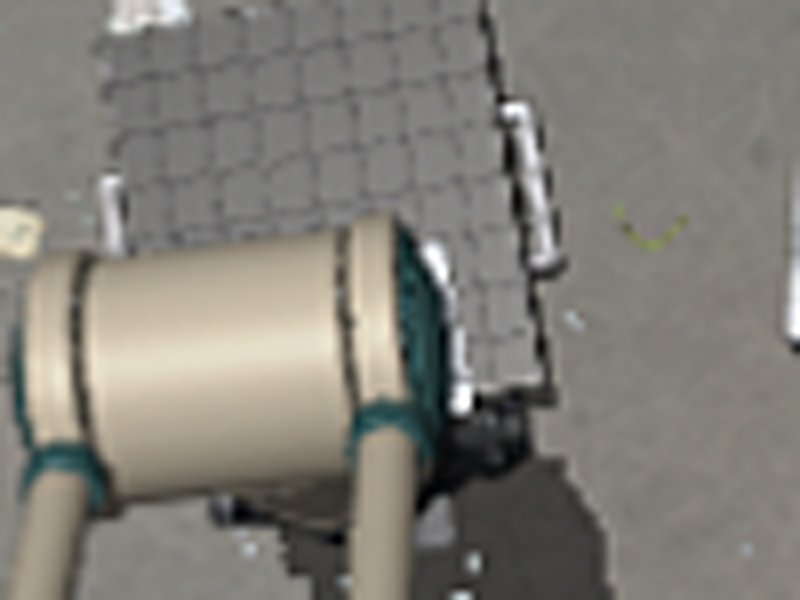

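Gripped on the tab. The width reads 37 mm on the 40 mm tab, likely finger flex under squeeze. Trial lift.

Emit:
{"api": "send_rows", "payload": {"moves": [[0, 0, -1, 0, 0, 0], [0, 0, -3, 0, 0, 0], [0, 0, -6, 0, 0, 0], [0, 0, -10, 0, 0, 0], [0, 0, -15, 0, 0, 0], [0, 0, -20, 0, 0, 0], [0, 0, -26, 0, 0, 0], [0, 0, -32, 0, 0, 0], [0, 0, -36, 0, 0, 0], [0, 0, -38, 0, 0, 0], [0, 0, -38, 0, 0, 0]]}}

```text
t: 12.08
position: [0.4537, 0.1327, 0.0649]
tcp_rot: [-0.113, 0.994, 0.001, 0.001]
contact_force: [1.3, -0.2, -0.6]
width: 0.0371
```

```bash
python3 go.py 453.3 132.7 76 12.9
python3 - <<'E'
from plant import arm
import numpy as np, cv2
for n,(u,v,w,h) in (("scene",(180,140,100,75)),):
    im,d=arm.capture(n); cv2.imwrite(f"pics/{n}8.png",cv2.resize(im[v:v+h,u:u+w,::-1],None,fx=8,fy=8,interpolation=cv2.INTER_CUBIC))
o=arm.get_obs();print(o['wrist_torque'])
E
```

```text
t 12.08 pos [453.7 132.7  64.9] F [ 1.3 -0.2 -0.6] w 37.1 yaw 12.93 tilt [0.0015 0.002 ]
row [  0.3   0.1 -11.1] [0.09 0.11 0.03]
[-0.02878298  0.0814878  -0.00572341]
```

View pics/scene8.png

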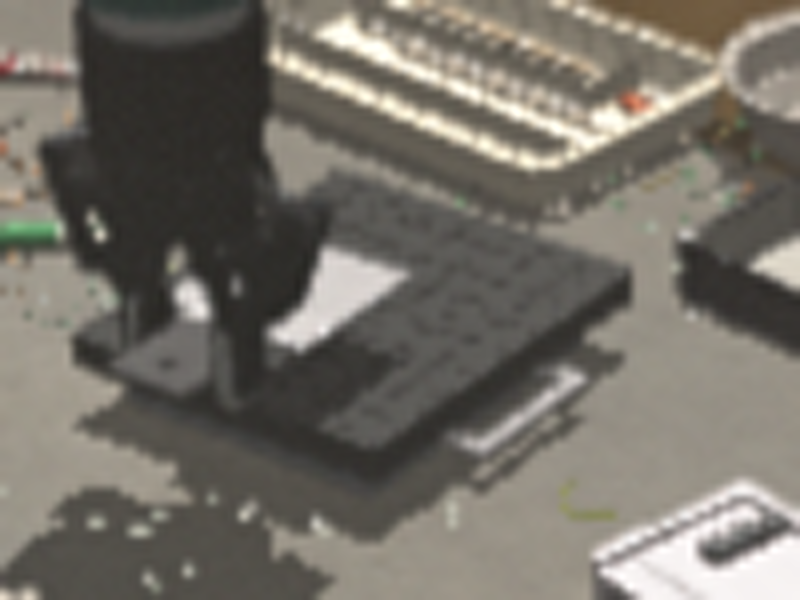

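Lifted and level, torque consistent with the shim's weight. Move towards holder A.

```bash
python3 go.py 488.2 -79.6 70 -4.6
```

```text
t 12.13 pos [453.3 132.6  64.5] F [-0.5 -0.2 -1.5] w 37.4 yaw 12.93 tilt [0.0007 0.0019]
row [  13.5 -214.6   -5.8] [ 0.11  0.05 17.53]
```

Emit:
{"api": "send_rows", "payload": {"moves": [[0, -3, -10, 0, 0, 0], [0, -10, -20, 0, 0, 0], [1, -22, -25, 0, 0, 1], [2, -37, -25, 0, 0, 2.5], [3, -55, -25, 0, 0, 4], [4, -75, -25, 0, 0, 6], [6, -95, -25, 0, 0, 8], [7, -115, -25, 0, 0, 10], [9, -135, -22, 0, 0, 12], [10, -155, -18, 0, 0, 14], [11, -173, -14, 0, 0, 15.5], [12, -188, -10, 0, 0, 16.5]]}}

```text
t: 13.13
position: [0.4836, -0.0546, 0.0734]
tcp_rot: [0.032, 0.999, 0.001, -0.0]
contact_force: [-0.1, -0.7, -1.6]
width: 0.0372
```

```bash
python3 go.py 488.2 -79.6 60 -4.6
```

```text
t 13.13 pos [483.6 -54.6  73.4] F [-0.1 -0.7 -1.6] w 37.2 yaw -3.67 tilt [-0.0003  0.0017]
row [ -6.2 -24.6  13.4] [ 0.09 -0.02  0.93]
```

Emit:
{"api": "send_rows", "payload": {"moves": [[-2, -11, 2, 0, 0, 0.5], [-4, -18, 5, 0, 0, 0.9], [-6, -23, 9, 0, 0, 0.9], [-6.2, -24.6, 13, 0, 0, 0.9], [-6.2, -24.6, 13, 0, 0, 0.9], [-6.2, -24.6, 13, 0, 0, 0.9], [-6.2, -24.6, 13, 0, 0, 0.9]]}}

```text
t: 13.72
position: [0.4881, -0.0776, 0.0609]
tcp_rot: [0.039, 0.999, 0.001, -0.0]
contact_force: [-0.9, 0.7, -1.9]
width: 0.0371
```

```bash
python3 go.py 488.2 -79.6 30 -4.6
python3 - <<'E'
from plant import arm
import numpy as np, cv2
for n,(u,v,w,h) in (("scene",(230,170,100,75)),("top",(230,150,100,75))):
    im,d=arm.capture(n); np.savez(f"{n}9.npz",im=im,d=d); cv2.imwrite(f"pics/{n}9.png",cv2.resize(im[v:v+h,u:u+w,::-1],None,fx=8,fy=8,interpolation=cv2.INTER_CUBIC))
E
```

```text
t 13.72 pos [488.1 -77.6  60.9] F [-0.9  0.7 -1.9] w 37.1 yaw -4.42 tilt [-0.0002  0.0021]
row [-0.3 -2.1 30.9] [ 0.12 -0.02  0.18]
```

View pics/scene9.png

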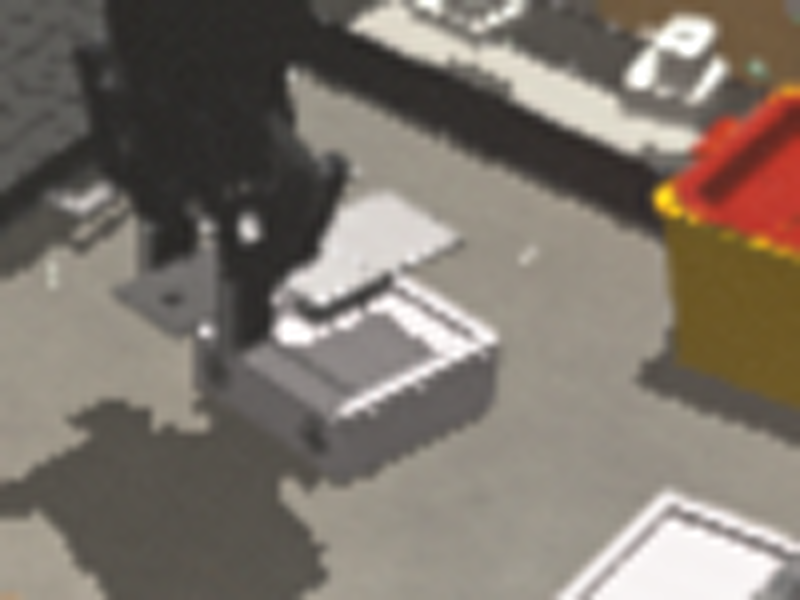

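View pics/top9.png

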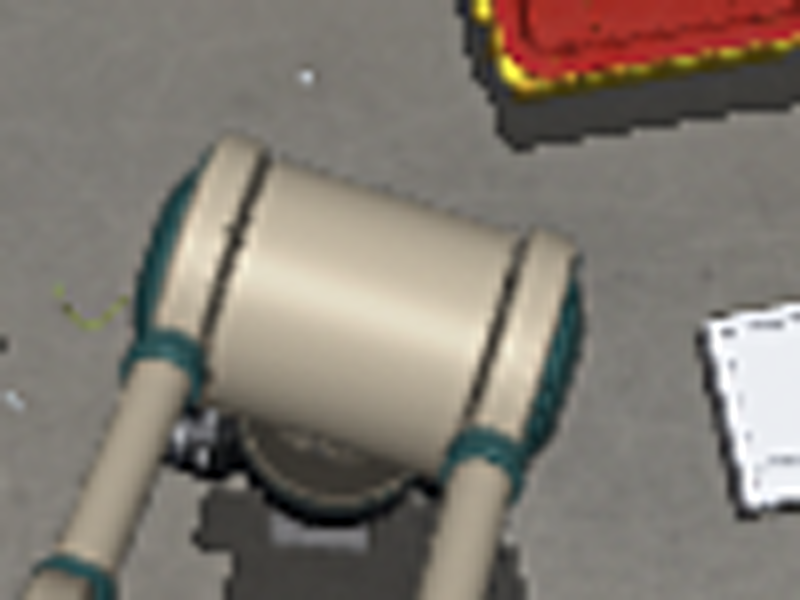

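```bash
cat > chk.py <<'E'
import sys
from plant import arm
from fit import *
from scipy.spatial.transform import Rotation as R
def ov(tag,n,u,v,w,h,tcp,yaw,dx=31.9,dy=-0.1,dz=20.1,hp=(.523,-.0824,np.radians(-4.6)),w2=100,k=8):
    a=cv2.imread(f'pics/{tag}.png')
    c,s=np.cos(np.radians(yaw)),np.sin(np.radians(yaw))
    p=[tcp[0]+(c*dx-s*dy)/1e3,tcp[1]+(s*dx+c*dy)/1e3,np.radians(yaw)]
    for z in (tcp[2]*1e3+dz-1.5,tcp[2]*1e3+dz+1.5):
        q=proj(n,world(topo(SHIM,z),p)); cv2.polylines(a,[np.round((q-[u,v]+.5)*k-.5).astype(np.int32)],True,(0,0,255),1)
    hf,ht=box(-11,73,-46.5,46.5,0,34)
    for f in [ht,hf[0],hf[3],topo(rect(-11,67,-40.5,40.5),28),topo(rect(25,67,11,23),36)]:
        q=proj(n,world(f,hp)); cv2.polylines(a,[np.round((q-[u,v]+.5)*k-.5).astype(np.int32)],True,(0,160,0),1)
    cv2.imwrite(f'pics/{tag}_ov.png',a)
    print('shim centre',np.round(p,4))
E
python3 -c "
from chk import *
ov('scene9','scene',230,170,100,75,[.4881,-.0776,.0609],-4.42)"
```

```text
shim centre [ 0.5199 -0.0802 -0.0771]
```

View pics/scene9_ov.png

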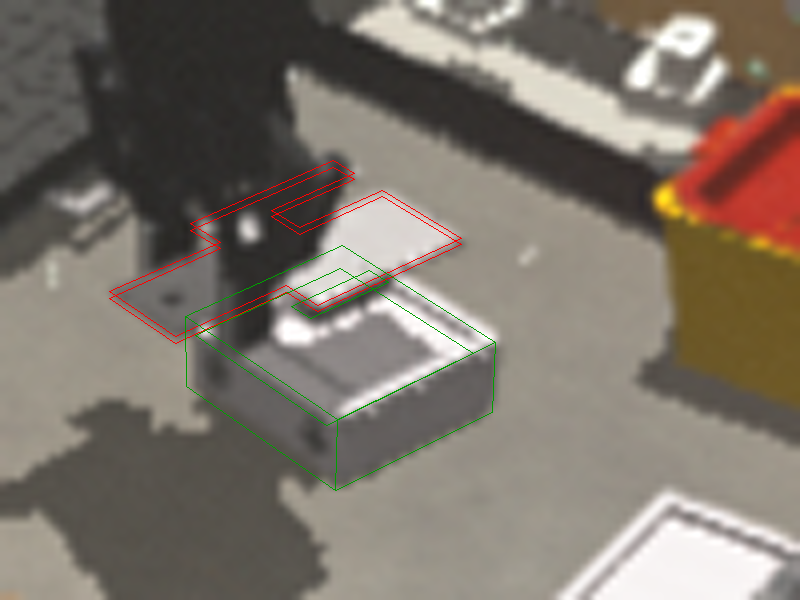

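Prediction and picture agree to within about 1 px for both shim and holder. Correct 2 mm sideways and descend to just above the key.

Emit:
{"api": "send_rows", "payload": {"moves": [[0, -1, 4, 0, 0, 0.1], [-0.3, -2, 12, 0, 0, 0.2], [-0.3, -2, 22, 0, 0, 0.2], [-0.3, -2, 30, 0, 0, 0.2], [-0.3, -2, 35, 0, 0, 0.2], [-0.3, -2, 37, 0, 0, 0.2], [-0.3, -2, 37, 0, 0, 0.2], [-0.3, -2, 37, 0, 0, 0.2]]}}

```text
t: 14.48
position: [0.4885, -0.0802, 0.0238]
tcp_rot: [0.041, 0.999, 0.001, -0.0]
contact_force: [0.0, 0.5, -1.1]
width: 0.0375
```

```bash
python3 go.py 488.2 -79.6 22 -4.6
python3 - <<'E'
from plant import arm
import numpy as np, cv2
from chk import *
for n,(u,v,w,h) in (("scene",(230,170,100,75)),):
    im,d=arm.capture(n); cv2.imwrite(f"pics/{n}10.png",cv2.resize(im[v:v+h,u:u+w,::-1],None,fx=8,fy=8,interpolation=cv2.INTER_CUBIC))
o=arm.get_obs(); Rm=R.from_quat(o['tcp_rot']).as_matrix()
ov('scene10','scene',230,170,100,75,o['position'],np.degrees(np.arctan2(-Rm[1,0],-Rm[0,0])))
E
```

```text
t 14.48 pos [488.5 -80.2  23.8] F [ 0.   0.5 -1.1] w 37.5 yaw -4.67 tilt [0.0001 0.0018]
row [0.4 0.6 1.8] [ 0.11 -0.01 -0.07]
shim centre [ 0.5205 -0.083  -0.0815]
```

View pics/scene10.png

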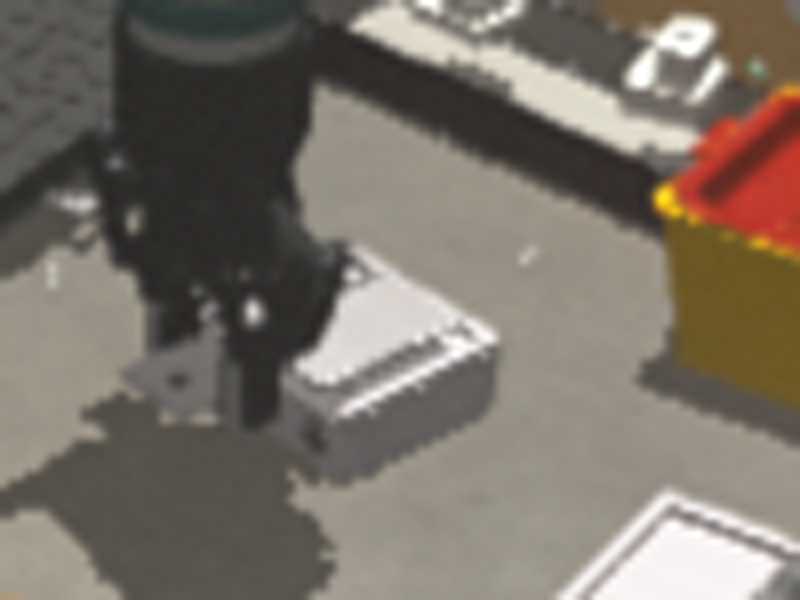

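View pics/scene10_ov.png

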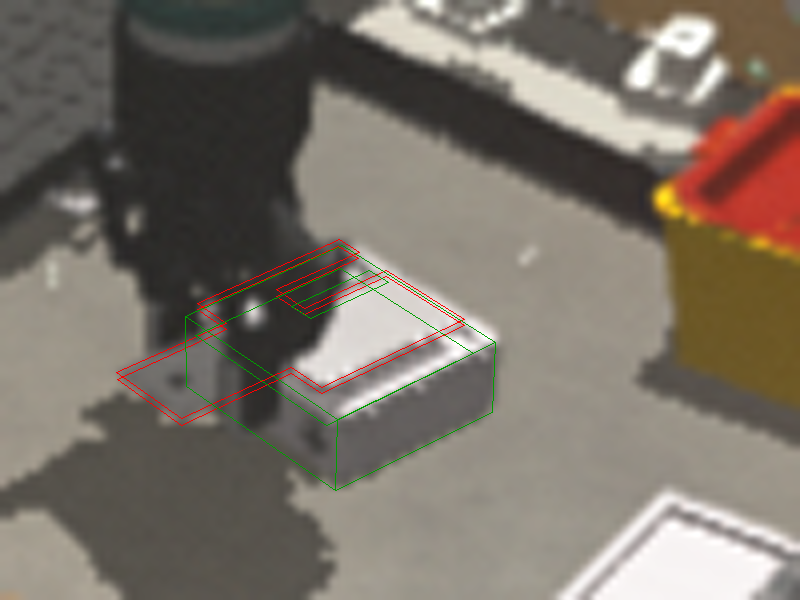

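Emit:
{"api": "send_rows", "payload": {"moves": [[0.3, 0.5, 1, 0, 0, 0], [0.3, 0.5, 2.5, 0, 0, 0], [0.3, 0.5, 4, 0, 0, 0], [0.3, 0.5, 5, 0, 0, 0], [0.3, 0.5, 5, 0, 0, 0]]}}

```text
t: 14.95
position: [0.4879, -0.0796, 0.0187]
tcp_rot: [0.041, 0.999, 0.001, -0.0]
contact_force: [-0.0, -0.5, -0.9]
width: 0.037
```

Emit:
{"api": "send_rows", "payload": {"moves": [[0, 0, 1, 0, 0, 0], [0, 0, 2, 0, 0, 0], [0, 0, 2, 0, 0, 0]]}}

```text
t: 15.2
position: [0.488, -0.0796, 0.0167]
tcp_rot: [0.041, 0.999, 0.001, -0.0]
contact_force: [-0.1, 0.5, -1.7]
width: 0.0371
```

Emit:
{"api": "send_rows", "payload": {"moves": [[0, 0, 1, 0, 0, 0], [0, 0, 2, 0, 0, 0], [0, 0, 2, 0, 0, 0]]}}

```text
t: 15.45
position: [0.488, -0.0796, 0.0147]
tcp_rot: [0.041, 0.999, 0.001, -0.0]
contact_force: [0.2, 0.9, -1.3]
width: 0.0372
```

Emit:
{"api": "send_rows", "payload": {"moves": [[0, 0, 1, 0, 0, 0], [0, 0, 2, 0, 0, 0], [0, 0, 2, 0, 0, 0]]}}

```text
t: 15.7
position: [0.488, -0.0796, 0.0127]
tcp_rot: [0.041, 0.999, 0.001, -0.0]
contact_force: [0.6, 0.6, -1.2]
width: 0.0375
```

Passing the key and lips with no contact force. On down to the seat.

Emit:
{"api": "send_rows", "payload": {"moves": [[0, 0, 1, 0, 0, 0], [0, 0, 2, 0, 0, 0], [0, 0, 2, 0, 0, 0]]}}

```text
t: 15.95
position: [0.488, -0.0796, 0.0107]
tcp_rot: [0.041, 0.999, 0.001, -0.0]
contact_force: [-0.7, -0.5, -1.6]
width: 0.0373
```

Emit:
{"api": "send_rows", "payload": {"moves": [[0, 0, 1, 0, 0, 0], [0, 0, 1, 0, 0, 0]]}}

```text
t: 16.12
position: [0.4881, -0.0797, 0.01]
tcp_rot: [0.041, 0.999, 0.001, 0.0]
contact_force: [-0.2, 0.8, 1.7]
width: 0.0374
```

Emit:
{"api": "send_rows", "payload": {"moves": [[0, 0, 0.5, 0, 0, 0], [0, 0, 0.5, 0, 0, 0]]}}

```text
t: 16.28
position: [0.4882, -0.0797, 0.0096]
tcp_rot: [0.041, 0.999, 0.001, 0.0]
contact_force: [-1.6, -0.7, 2.9]
width: 0.0371
```

On the seat (z as expected). Slide toward the rear lip, feeling for contact.

Emit:
{"api": "send_rows", "payload": {"moves": [[-1, 0, -0.3, 0, 0, 0], [-2, 0, -0.3, 0, 0, 0], [-3, 0, -0.3, 0, 0, 0], [-3, 0, -0.3, 0, 0, 0]]}}

```text
t: 16.62
position: [0.4908, -0.0798, 0.0097]
tcp_rot: [0.041, 0.999, 0.001, -0.0]
contact_force: [-3.0, 0.8, 4.1]
width: 0.0372
```

Emit:
{"api": "send_rows", "payload": {"moves": [[-0.5, 0, 0, 0, 0, 0], [-1, 0, 0, 0, 0, 0], [-1, 0, 0, 0, 0, 0]]}}

```text
t: 16.87
position: [0.4921, -0.0799, 0.0097]
tcp_rot: [0.041, 0.999, 0.001, -0.0]
contact_force: [-3.1, 0.5, 4.8]
width: 0.0372
```

Emit:
{"api": "send_rows", "payload": {"moves": [[-0.5, 0, 0, 0, 0, 0], [-1, 0, 0, 0, 0, 0], [-1, 0, 0, 0, 0, 0]]}}

```text
t: 17.12
position: [0.4932, -0.08, 0.0097]
tcp_rot: [0.041, 0.999, 0.001, 0.0]
contact_force: [-3.8, 1.0, 4.8]
width: 0.0371
```

Emit:
{"api": "send_rows", "payload": {"moves": [[-0.5, 0, 0, 0, 0, 0], [-1, 0, 0, 0, 0, 0], [-1, 0, 0, 0, 0, 0]]}}

```text
t: 17.37
position: [0.4939, -0.0801, 0.0097]
tcp_rot: [0.041, 0.999, 0.001, -0.0]
contact_force: [-3.9, 0.3, 5.0]
width: 0.0372
```

Emit:
{"api": "send_rows", "payload": {"moves": [[-0.5, 0, 0, 0, 0, 0], [-1, 0, 0, 0, 0, 0], [-1, 0, 0, 0, 0, 0]]}}

```text
t: 17.62
position: [0.494, -0.0801, 0.0096]
tcp_rot: [0.041, 0.999, 0.001, -0.001]
contact_force: [-5.7, 0.3, 7.4]
width: 0.0371
```

Stalled at 494.0 with rising force: head is against the rear lip. Look before releasing.

Run:
```python
from plant import arm
import numpy as np, cv2
from chk import *
for n,(u,v,w,h) in (("scene",(230,170,100,75)),):
    im,d=arm.capture(n); cv2.imwrite(f"pics/{n}11.png",cv2.resize(im[v:v+h,u:u+w,::-1],None,fx=8,fy=8,interpolation=cv2.INTER_CUBIC))
```

```text
(no output)
```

View pics/scene11.png

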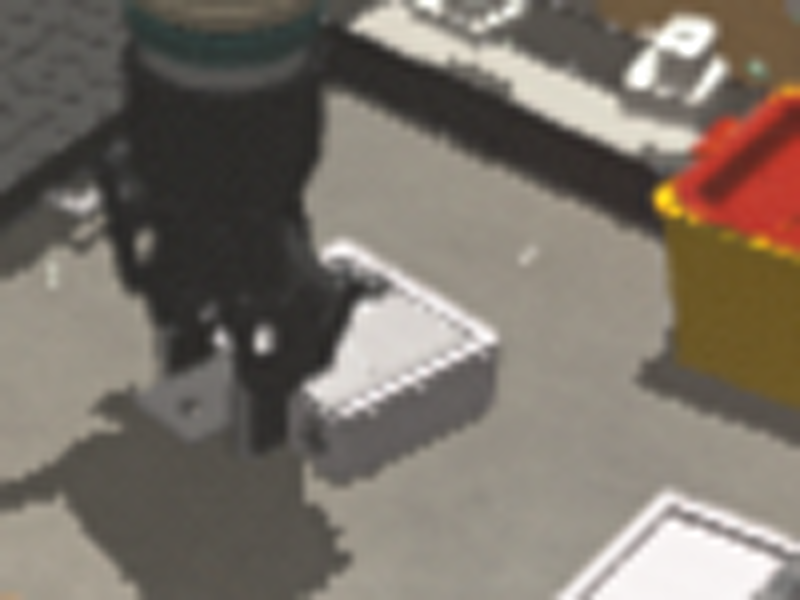

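The shim lies within the lips and the tab is out front. Ease the load and open.

Emit:
{"api": "send_rows", "payload": {"moves": [[0.3, 0, -0.5, 0, 0, 0], [0.3, 0, -0.8, 0, 0, 0]]}}

```text
t: 17.83
position: [0.494, -0.0802, 0.01]
tcp_rot: [0.041, 0.999, 0.001, -0.001]
contact_force: [-3.6, -0.6, -0.2]
width: 0.0373
```

Emit:
{"api": "send_rows", "payload": {"moves": [[0, 0, 0, 0, 0, 0], [0, 0, 0, 0, 0, 0], [0, 0, 0, 0, 0, 0], [0, 0, 0, 0, 0, 0], [0, 0, 0, 0, 0, 0]], "grip": 0.75}}

```text
t: 18.25
position: [0.4955, -0.0803, 0.0106]
tcp_rot: [0.041, 0.999, 0.001, 0.001]
contact_force: [0.3, 0.0, 0.3]
width: 0.0638
```

Emit:
{"api": "send_rows", "payload": {"moves": [[0, 0, -3, 0, 0, 0], [0, 0, -8, 0, 0, 0], [0, 0, -16, 0, 0, 0], [0, 0, -26, 0, 0, 0], [0, 0, -40, 0, 0, 0], [0, 0, -60, 0, 0, 0], [0, 0, -85, 0, 0, 0], [0, 0, -110, 0, 0, 0], [20, 0, -130, 0, 0, 0], [50, 0, -140, 0, 0, 0], [80, 0, -140, 0, 0, 0], [110, 0, -140, 0, 0, 0]]}}

```text
t: 19.25
position: [0.3847, -0.0716, 0.152]
tcp_rot: [0.041, 0.999, 0.0, 0.001]
contact_force: [-0.2, -0.5, 0.1]
width: 0.0643
```

Emit:
{"api": "send_rows", "payload": {"moves": [[0, 30, -10, 0, 0, 0], [0, 65, -20, 0, 0, 0], [0, 105, -30, 0, 0, 0], [0, 145, -40, 0, 0, 0], [0, 185, -40, 0, 0, 0], [0, 225, -40, 0, 0, 0], [0, 260, -40, 0, 0, 0], [0, 290, -40, 0, 0, 0], [0, 300, -40, 0, 0, 0], [0, 300, -40, 0, 0, 0], [0, 300, -40, 0, 0, 0]]}}

```text
t: 20.17
position: [0.4092, 0.2269, 0.1912]
tcp_rot: [0.04, 0.999, 0.0, -0.0]
contact_force: [-0.5, -0.8, -0.6]
width: 0.0643
```

Run:
```python
from plant import arm
import numpy as np, cv2
from fit import *
for n,(u,v,w,h) in (("scene",(230,170,100,75)),("top",(230,150,100,75))):
    im,d=arm.capture(n); np.savez(f"{n}12.npz",im=im,d=d); cv2.imwrite(f"pics/{n}12.png",cv2.resize(im[v:v+h,u:u+w,::-1],None,fx=8,fy=8,interpolation=cv2.INTER_CUBIC)); cv2.imwrite(f"pics/{n}12full.png",im[:,:,::-1])
o=arm.get_obs(); print(o['t'],o['position'],o['contact_force'],o['qvel'])
```

```text
20.2667 [0.40926157 0.22598589 0.19113509] [-0.09755107  0.79498091  0.58461582] [-0.01158489 -0.00209137  0.0028875   0.00261295 -0.00168471  0.00342703]
```

View pics/scene12.png

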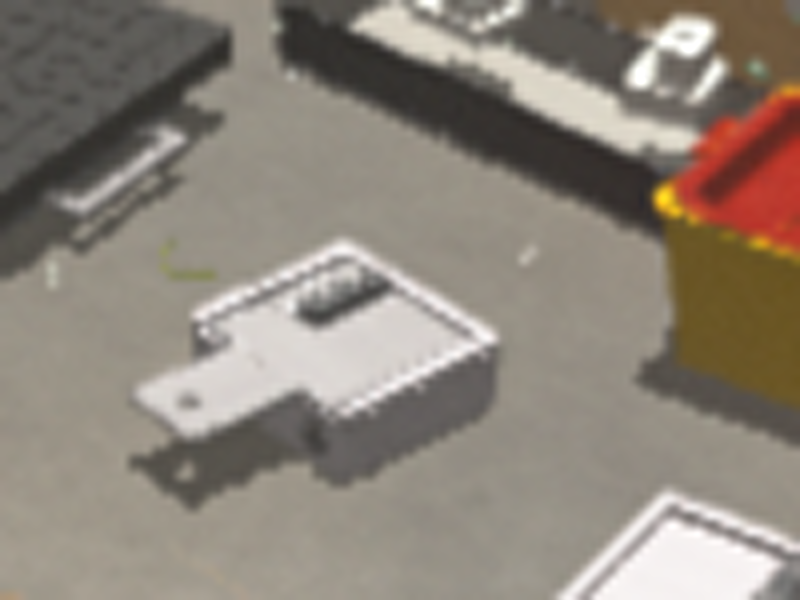

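View pics/top12.png

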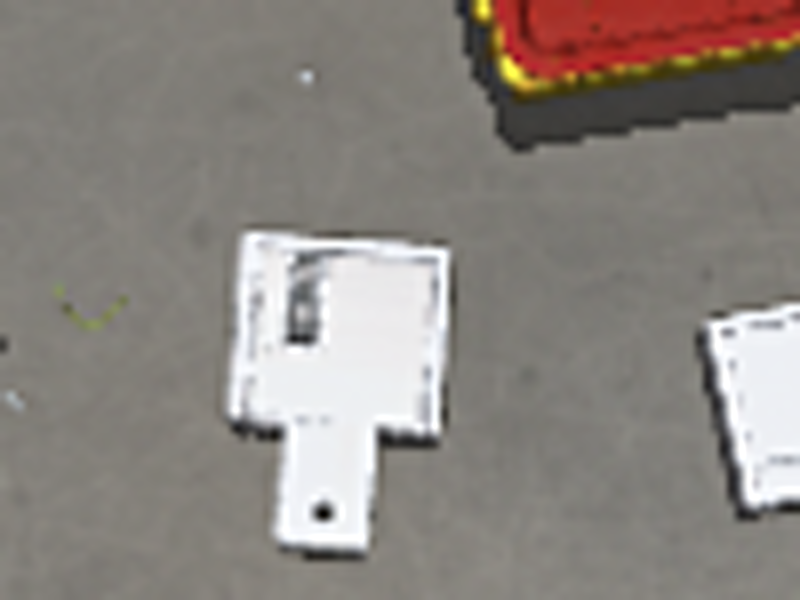

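View pics/top12full.png

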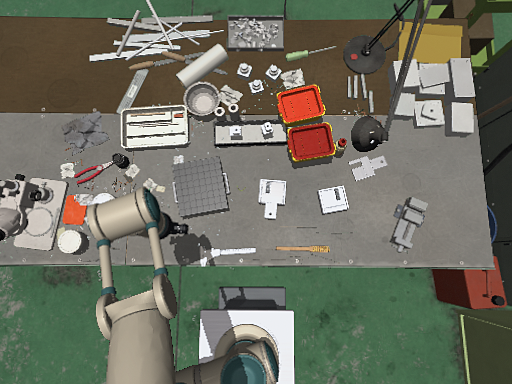

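Run:
```python
from fit import *
import fit
c=CI
cams()
# depth-based height of head and tab, top camera
d=np.load('top12.npz')['d']; C=cams()['top']
hp=[.523,-.0824,np.radians(-4.6)]
def pt(x,y,z=31):
    uv=proj('top',world([(x,y,z)],hp))[0]; u,v=np.round(uv).astype(int); zz=np.median(d[v-1:v+2,u-1:u+2])
    q=cv2.undistortPoints(uv.reshape(1,1,2),C['camera_matrix'],C['distortion'])[0,0]
    return (C['T']@[q[0]*zz,q[1]*zz,zz,1])[:3]*1e3
for x,y in ((-50,0),(-30,0),(0,-25),(0,25),(30,-25),(55,-25),(55,-5)): print(x,y,np.round(pt(x,y),1))
# fit with holder+shim faces
def F(kind):
    f,t=box(-11,73,-46.5,46.5,0,34)
    return f+[t]+[topo(rect(25,67,11,23),36)]
fit_holder=F(0)
base=faces
from scipy.optimize import minimize
ims={n:np.load(n+'12.npz')['im'] for n in('top','scene')}
TAB=[(-65,-20),(-13,-20),(-13,20),(-65,20)]
for s in (['top'],['scene']):
    fit.faces=lambda k:[topo(TAB,31)]
    def mask(n,win):
        m=np.zeros((win[3],win[2]),np.uint8); q=proj(n,world(topo([(-75,-30),(-18,-30),(-18,30),(-75,30)],31),[.525,-.0826,hp[2]]))-[win[0],win[1]]
        cv2.fillPoly(m,[np.round(q).astype(np.int32)],1); return m.astype(float)
    p=fit.fit({n:ims[n] for n in s},'x',[.525,-.0826,hp[2]],mask,pad=8)
    dd=(p[:2]-hp[:2])*1e3; a=hp[2]; print(s,np.round(p[:2]*1e3,1),np.degrees(p[2]).round(1),'in seat frame',np.round([np.cos(a)*dd[0]+np.sin(a)*dd[1],-np.sin(a)*dd[0]+np.cos(a)*dd[1]],1))
```

```text
-50 0 [473.5 -78.5  28.1]
-30 0 [493.4 -80.1  28.5]
0 -25 [ 520.9 -107.3   31.6]
0 25 [524.9 -57.5  31.4]
30 -25 [ 551.  -109.8   30.3]
55 -25 [ 575.9 -111.8   30.6]
55 -5 [577.3 -91.8  31.4]
top [116. 239.] rms 10.7
['top'] [525.7 -82.2] -5.5 in seat frame [2.7 0.4]
scene [112. 209.] rms 9.4
['scene'] [528.7 -81.3] -6.9 in seat frame [5.6 1.6]
```

```bash
python3 -c "
from plant import arm
print(arm.get_obs()['t'],arm.finish_job())"
```

```text
the job is handed in; nothing more can be done
20.2667 None
```

The shim now lies in holder A, the block whose key matches its slot. I handed the job in at t = 20.3 s, with the arm clear of everything.

- **Push and lift:** I pushed the shim by both prong ends to the near edge. Both cameras together, and the arm's own position, put the tab about 3 mm past the edge. I then gripped it across the tab, lifted it and lowered it over the key with no contact force until it reached the seat. From there I slid it back until it stalled at the rear lip, at about 6 N, and released it.
- **Last checks:** In the pictures the slot is over the key, the head is between the lips and the tab is out at the front. Depth readings put the head's top face at 30.3–31.6 mm, against 31 mm expected for lying flat. In the full top view nothing else looks moved.
- **Readings that disagreed:**
  - The top camera puts the shim at x = +2.7 mm and y = +0.4 mm from the seat point, which fits contact with the lip at about +2 mm.
  - The scene camera, which had also read a few mm high in x earlier, gives +5.6 mm. That is impossible with the lip there, so I put it down to calibration and fit error.
  - The scene camera alone also put the tab only about 1 mm past the edge at the push.
  - The depth readings on the tab were about 2.5 mm low, at 28 mm. The gripper read 37 mm on the 40 mm tab, probably finger flex. I did not resolve either one.

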